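# Count three flower biscuits into the tin

## Task

Lift the lid off the blue biscuit tin by its knob and lay it, knob up, on the small wooden board. Then take exactly three golden flower biscuits, one at a time, out of the slots beneath the rack's upper shelf and stand them on edge in the tin, one in each pocket of its tray, setting them down gently because they crack. Leave the fourth golden biscuit and the two dark cocoa ones standing in the rack, and do not disturb the other things on the worktop.

Things in the scene. Friction and masses are not known exactly. Their poses are not given: they have to be found in the camera images.
- rack: fixed two-tier wooden cooling rack, 294 mm wide (y), 142 deep (x -56 front to +86 back), 170 high. Origin on the worktop under the middle of the slots, x to the back. End cheeks are 50 mm high in front of x = 6 mm, full height behind. Two round sugar-dusted biscuits, 62 mm across and 30 high, fixed, lie on the upper shelf at x = 46, y = -100 and 100 mm
- rack_slots (a point): middle of the rack's lower board, 30 mm above the worktop at the rack's x = y = 0. Six slots 20 mm wide run front to back at y = -110, -66, -22, 22, 66, 110 mm between battens 18 mm high (x -36 to 68). One biscuit stands in each, its middle at x = 0 within 4 mm. A lip 5 mm higher than the board runs along the front edge, x -56 to -50
- shelf_edge (a point): middle of the lower front edge of the rack's upper shelf (at rack x = -16 mm, 128 mm above the worktop; a front rail 10 mm thick and 16 deep, with wires behind it to the back). It overhangs the biscuits' middles, so they are reached only from the front, the tool slanting in under it (30 degrees from vertical clears it)
- biscuit_a: golden six-petal flower biscuit with a small hole in the middle, 70 to 80 mm across petals (sizes differ), 14 mm thick, 40 g, standing on edge on two petals in a rack slot. Origin at its middle; y square to its flat faces; z up, x to the rack's back at the start. Any three of the four golden ones will do
- biscuit_b: golden six-petal flower biscuit with a small hole in the middle, 70 to 80 mm across petals (sizes differ), 14 mm thick, 40 g, standing on edge on two petals in a rack slot. Origin at its middle; y square to its flat faces; z up, x to the rack's back at the start. Any three of the four golden ones will do
- biscuit_c: golden six-petal flower biscuit with a small hole in the middle, 70 to 80 mm across petals (sizes differ), 14 mm thick, 40 g, standing on edge on two petals in a rack slot. Origin at its middle; y square to its flat faces; z up, x to the rack's back at the start. Any three of the four golden ones will do
- biscuit_d: golden six-petal flower biscuit with a small hole in the middle, 70 to 80 mm across petals (sizes differ), 14 mm thick, 40 g, standing on edge on two petals in a rack slot. Origin at its middle; y square to its flat faces; z up, x to the rack's back at the start. Any three of the four golden ones will do
- cocoa_a: dark brown cocoa flower biscuit without a hole, 70 to 80 mm across, 14 mm thick, on edge in a rack slot. Origin at its middle, y square to its faces. Stays in the rack
- cocoa_b: dark brown cocoa flower biscuit without a hole, 70 to 80 mm across, 14 mm thick, on edge in a rack slot. Origin at its middle, y square to its faces. Stays in the rack
- tin: fixed rectangular blue tin, low base 104 (x) by 146 (y) by 45 mm high, walls and floor 3 mm, a bead outside 25 to 30 mm up that carries the lid. Origin in the middle of its underside, on the worktop; z up. Inside, a white moulded tray with three pockets in a row along y; in each a biscuit stands on edge, its face normal in the tin's y-z plane, leaning back 20 degrees towards -y on a backrest
- pocket_1 (a point): pocket 1 of 3 along the tin's y (at y = -41.5 mm): the point on its floor, 3 mm above the worktop, on which the middle of a biscuit's lower edge stands. Behind it, a backrest 38 mm long, leaning 20 degrees towards the tin's -y, meets the floor 11.5 mm from this point towards -y; a rib 5 mm high stands 12.5 mm towards +y
- pocket_2 (a point): pocket 2 of 3 along the tin's y (at y = 1.5 mm): the point on its floor, 3 mm above the worktop, on which the middle of a biscuit's lower edge stands. Behind it, a backrest 38 mm long, leaning 20 degrees towards the tin's -y, meets the floor 11.5 mm from this point towards -y; a rib 5 mm high stands 12.5 mm towards +y
- pocket_3 (a point): pocket 3 of 3 along the tin's y (at y = 44.5 mm): the point on its floor, 3 mm above the worktop, on which the middle of a biscuit's lower edge stands. Behind it, a backrest 38 mm long, leaning 20 degrees towards the tin's -y, meets the floor 11.5 mm from this point towards -y; a rib 5 mm high stands 12.5 mm towards +y
- lid: loose deep white and blue tin lid, 115 (x) by 157 mm (y), 55 high, 200 g, walls 2.5 mm: slips over the base with 2 mm play and rests on the tin's bead. Origin in the middle of its lower edge (30 mm above the worktop on the tin; it rests on this edge when laid down); top of its plate 55 mm above the origin; z up, y along the length
- lid_knob (a point): middle of the lid's dark wooden knob, 73 mm above the lid's origin: an upright cylinder 26 mm across and 24 mm high, its top 85 mm and its underside 61 mm above the lid's origin
- board: small fixed plywood board, 150 mm (x) by 200 mm (y), 15 mm thick, with a short handle at +y. Origin in the middle of the underside of the rectangle, on the worktop; the lid goes here
- spoon: loose dark wooden spoon 260 mm long lying along its x. Leave alone
- spatula: loose wooden spatula 270 mm long lying along its x. Leave alone
- square_cutter: loose steel biscuit cutter, 70 mm square, 30 mm high, origin under its middle. Leave alone
- flower_cutter: loose steel flower cutter, 82 mm across, 26 mm high, origin under its middle. Leave alone
- crinkle_a: loose sugar-dusted round biscuit, 62 mm across, 30 mm high, origin under its middle. Leave alone
- crinkle_b: the same, another one. Leave alone

How it is judged:
On the way:
1. the lid is off the tin and lies knob up on the small board (x of lid in the frame of board between -0.05 and 0.05 m and y of lid in the frame of board between -0.06 and 0.06 m and height (world z) of lid below 0.02 m and angle between lid's own z axis and vertical below 0.06 rad and linear speed of lid below 0.02 m/s), for 0.2 s.
At the end, for the whole second after the job is handed in: Three golden biscuits at rest on edge (within 45 deg of upright) in the tin, one in each pocket (middle -30 to +10 mm from its point along y); the other golden and both cocoa ones at rest within 20 mm of their starts; lid flat, knob up, on the board within 50 mm across, 60 mm along (all of step 1 and distance of each of cocoa_a, cocoa_b from where it was at the start of the episode below 0.02 m and linear speed of each of cocoa_a, cocoa_b below 0.02 m/s and (y of biscuit_a in the frame of pocket_1 between -0.03 and 0.01 m or y of biscuit_b in the frame of pocket_1 between -0.03 and 0.01 m or y of biscuit_c in the frame of pocket_1 between -0.03 and 0.01 m or y of biscuit_d in the frame of pocket_1 between -0.03 and 0.01 m) and (y of biscuit_a in the frame of pocket_2 between -0.03 and 0.01 m or y of biscuit_b in the frame of pocket_2 between -0.03 and 0.01 m or y of biscuit_c in the frame of pocket_2 between -0.03 and 0.01 m or y of biscuit_d in the frame of pocket_2 between -0.03 and 0.01 m) and (y of biscuit_a in the frame of pocket_3 between -0.03 and 0.01 m or y of biscuit_b in the frame of pocket_3 between -0.03 and 0.01 m or y of biscuit_c in the frame of pocket_3 between -0.03 and 0.01 m or y of biscuit_d in the frame of pocket_3 between -0.03 and 0.01 m) and (((distance of biscuit_a from where it was at the start of the episode below 0.02 m and linear speed of biscuit_a below 0.02 m/s) and (x of biscuit_b in the frame of tin between -0.052 and 0.052 m and y of biscuit_b in the frame of tin between -0.072 and 0.072 m and z of biscuit_b in the frame of tin between 0.015 and 0.058 m and angle between biscuit_b's own y axis and vertical between 0.79 and 2.35 rad and linear speed of biscuit_b below 0.02 m/s) and (x of biscuit_c in the frame of tin between -0.052 and 0.052 m and y of biscuit_c in the frame of tin between -0.072 and 0.072 m and z of biscuit_c in the frame of tin between 0.015 and 0.058 m and angle between biscuit_c's own y axis and vertical between 0.79 and 2.35 rad and linear speed of biscuit_c below 0.02 m/s) and (x of biscuit_d in the frame of tin between -0.052 and 0.052 m and y of biscuit_d in the frame of tin between -0.072 and 0.072 m and z of biscuit_d in the frame of tin between 0.015 and 0.058 m and angle between biscuit_d's own y axis and vertical between 0.79 and 2.35 rad and linear speed of biscuit_d below 0.02 m/s)) or ((x of biscuit_a in the frame of tin between -0.052 and 0.052 m and y of biscuit_a in the frame of tin between -0.072 and 0.072 m and z of biscuit_a in the frame of tin between 0.015 and 0.058 m and angle between biscuit_a's own y axis and vertical between 0.79 and 2.35 rad and linear speed of biscuit_a below 0.02 m/s) and (distance of biscuit_b from where it was at the start of the episode below 0.02 m and linear speed of biscuit_b below 0.02 m/s) and (x of biscuit_c in the frame of tin between -0.052 and 0.052 m and y of biscuit_c in the frame of tin between -0.072 and 0.072 m and z of biscuit_c in the frame of tin between 0.015 and 0.058 m and angle between biscuit_c's own y axis and vertical between 0.79 and 2.35 rad and linear speed of biscuit_c below 0.02 m/s) and (x of biscuit_d in the frame of tin between -0.052 and 0.052 m and y of biscuit_d in the frame of tin between -0.072 and 0.072 m and z of biscuit_d in the frame of tin between 0.015 and 0.058 m and angle between biscuit_d's own y axis and vertical between 0.79 and 2.35 rad and linear speed of biscuit_d below 0.02 m/s)) or ((x of biscuit_a in the frame of tin between -0.052 and 0.052 m and y of biscuit_a in the frame of tin between -0.072 and 0.072 m and z of biscuit_a in the frame of tin between 0.015 and 0.058 m and angle between biscuit_a's own y axis and vertical between 0.79 and 2.35 rad and linear speed of biscuit_a below 0.02 m/s) and (x of biscuit_b in the frame of tin between -0.052 and 0.052 m and y of biscuit_b in the frame of tin between -0.072 and 0.072 m and z of biscuit_b in the frame of tin between 0.015 and 0.058 m and angle between biscuit_b's own y axis and vertical between 0.79 and 2.35 rad and linear speed of biscuit_b below 0.02 m/s) and (distance of biscuit_c from where it was at the start of the episode below 0.02 m and linear speed of biscuit_c below 0.02 m/s) and (x of biscuit_d in the frame of tin between -0.052 and 0.052 m and y of biscuit_d in the frame of tin between -0.072 and 0.072 m and z of biscuit_d in the frame of tin between 0.015 and 0.058 m and angle between biscuit_d's own y axis and vertical between 0.79 and 2.35 rad and linear speed of biscuit_d below 0.02 m/s)) or ((x of biscuit_a in the frame of tin between -0.052 and 0.052 m and y of biscuit_a in the frame of tin between -0.072 and 0.072 m and z of biscuit_a in the frame of tin between 0.015 and 0.058 m and angle between biscuit_a's own y axis and vertical between 0.79 and 2.35 rad and linear speed of biscuit_a below 0.02 m/s) and (x of biscuit_b in the frame of tin between -0.052 and 0.052 m and y of biscuit_b in the frame of tin between -0.072 and 0.072 m and z of biscuit_b in the frame of tin between 0.015 and 0.058 m and angle between biscuit_b's own y axis and vertical between 0.79 and 2.35 rad and linear speed of biscuit_b below 0.02 m/s) and (x of biscuit_c in the frame of tin between -0.052 and 0.052 m and y of biscuit_c in the frame of tin between -0.072 and 0.072 m and z of biscuit_c in the frame of tin between 0.015 and 0.058 m and angle between biscuit_c's own y axis and vertical between 0.79 and 2.35 rad and linear speed of biscuit_c below 0.02 m/s) and (distance of biscuit_d from where it was at the start of the episode below 0.02 m and linear speed of biscuit_d below 0.02 m/s)))); the robot touches nothing.
It fails at once if a thing that was to be left alone is moved by more than 20 mm (distance of any of spoon, spatula, square_cutter, flower_cutter, crinkle_a, crinkle_b, cocoa_a, cocoa_b from where it was at the start of the episode above 0.02 m).
It fails at once if a golden biscuit is knocked or pressed against the tin or the rack with more than 25 N (it cracks) (contact force between any of biscuit_a, biscuit_b, biscuit_c, biscuit_d and tin above 25 N or contact force between any of biscuit_a, biscuit_b, biscuit_c, biscuit_d and rack above 25 N).
It also fails if it takes over 72 s, if anything falls off the work surface, if the arm or the gripper's body presses on something with over 40 N, if the wrist force passes 120 N, or if a joint passes its speed limit or range.

## Robot

A 7-joint arm with a two-finger parallel gripper is mounted at the origin on the work surface. World frame = base frame: x ahead of the robot, y to its left, z up, the work surface at z = 0. Lengths are in m, angles in rad, forces in N, time in s.
With the tool pointing down it reaches from about 0.425 to 0.825 m from the base axis. Payload 3.6 kg.
Tool frame: the origin (TCP) lies midway between the tips of the shut fingers; the grasp point (between the pads) lies ctrl.tcp_to_grasp behind it (ctrl.tcp_to_grasp is the distance from the TCP to the grasp point, in m); z points along the fingers, y is the line along which they close (so a half turn about z gives the same grasp; the last joint's range is limited). The gripper opens to 85 mm and grips with 20 to 120 N. Pads are 22 mm wide; open, the fingers measure 114 mm over their backs; the gripper's body (76 mm by 85 mm) begins 54 mm behind the grasp point. The pads swing forward as they close: fully open they stand 13 mm farther back than shut.
Start: joints at [1.165, 0.615, -0.013, 1.423, 0.008, 1.103, -0.04], TCP at [0.24, -0.604, 0.231] pointing down, gripper open.
Joint ranges: [-3.12, 3.12], [-0.3, 2.06], [-1.34, 1.32], [0.26, 2.42], [-1.36, 4.5], [0.01, 1.98], [-2.84, 2.84]. Speed limits (rad/s): [2.79, 2.79, 3.14, 3.14, 3.14, 3.14, 3.14].

## Interface

Orientations are given as a unit quaternion [x, y, z, w].
In Python, from cell import ctrl gives the robot as it stands. The module is installed in compiled form; this text tells all that it offers.
- The arm moves only by the tool jog_arm, never from a script. Its argument "commands" is one flat list of numbers, 7 for each row, row after row: the shift along the tool's x, y, z in m, then the turn, a rotation vector about the tool's x, y, z in rad, then the opening, from 0 (shut) to 1 (fully open). In form: [tx, ty, tz, rx, ry, rz, hand, tx, ty, tz, rx, ry, rz, hand, ...]. A call has 1 to 12 rows; each row shifts and turns the commanded pose from where the row before left it, along the tool's axes as they then stand; what a row does not reach is not made up. A row lasts 1/8 s, in which the tool goes at most 62.5 mm and 10.7 degrees, less where a joint would pass 70% of its speed; a pose out of reach is approached as far as the arm can. A call with a gripper value outside its range is refused whole. The fingers move at their own pace and stop on an object; "force" is the grip in N (left out, the last holds). Time passes only in rows, so rows that do not move let the fingers close. It gives the time, the measured TCP pose, the force, the opening and the grip force at its end, in the units of the state.
- ctrl.read_state(): the state, without advancing time (a new reading comes with each control period).
- ctrl.capture(name): name is "scene" or "top"; returns a dict with "pixels" (384x512x3 uint8, red, green, blue), "intrinsics" (3x3 intrinsics, pixels), "k1" (the pictures are not rectified: a ray, as slopes to the right and down, at radius r is drawn at 1 + k1 r^2 times it, then the intrinsics apply), "view" (4x4, takes a point from world to camera coordinates). Camera axes: x right, y down, z forward; pixel columns grow to the right and rows downward; lengths in m; the calibration is good to about 2 mm. A picture is of the moment at which its call begins. There is no depth.
- ctrl.hand_in(): hands the job in; it is judged then, once.
The state is a dict: "time": time; "joints": joint angles; "qvel": joint speeds; "tau": joint torques, N m; "ee_pos": TCP position; "eef_rot": TCP orientation; "wrist_force": force on the tool from outside, world axes, zero at the start; "wrist_torque": the same for the moment, N m; "width": opening from 0.0 (shut) to 1.0 (fully open); "finger_force": force on a finger pad.
Only numpy, scipy, OpenCV 4.12 (cv2) and the standard library are available. Lean on these libraries where they do the work, as an engineer would, in place of code of your own. Each camera call takes 0.05 s, during which the arm holds its last target. There are 200 camera calls.

## Working session

There is one attempt and no reset: what is moved stays moved. The work goes in short steps, Python scripts to look and compute and a tool call to move; the robot and the scene stay as the last step left them, time stands still between calls to the robot, and variables do not carry over. Pictures are saved under pics/ and viewed, at most 10 in all, crops included, and the job is handed in when it is done.

Besides the shell and the picture viewer there is one more tool, called after "Emit:" by a JSON object that holds its "op" and its "data", one argument or row to a line. jog_arm: Moves the arm, as the interface text tells. Its arguments: {"type":"object","properties":{"commands":{"type":"array"},"force":{"type":"number"}},"required":["commands"]}

```bash
mkdir -p pics; cat > h.py <<'E'
import numpy as np, cv2
from cell import ctrl
from scipy.spatial.transform import Rotation as R
def cap(n):
    c=ctrl.capture(n); return c
def ray(c,u,v):
    K=c["intrinsics"];k=c["k1"]
    d=np.array([(u-K[0][2])/K[0][0],(v-K[1][2])/K[1][1]]);s=d.copy()
    for _ in range(30): s=d/(1+k*(s@s))
    V=np.array(c["view"]);Rm=V[:3,:3]
    return -Rm.T@V[:3,3], Rm.T@np.array([s[0],s[1],1])
def onz(c,u,v,z):
    o,d=ray(c,u,v); return o+d*(z-o[2])/d[2]
def proj(c,p):
    V=np.array(c["view"]);q=V[:3,:3]@np.array(p)+V[:3,3];s=q[:2]/q[2]
    s=s*(1+c["k1"]*(s@s));K=c["intrinsics"]
    return np.array([K[0][0]*s[0]+K[0][2],K[1][1]*s[1]+K[1][2]])
def save(c,f,crop=None,sc=1):
    im=c["pixels"][:,:,::-1]
    if crop: im=im[crop[1]:crop[3],crop[0]:crop[2]]
    cv2.imwrite("pics/"+f,cv2.resize(im,None,fx=sc,fy=sc,interpolation=cv2.INTER_CUBIC))
E
python3 - <<'E'
from h import *
import pickle
for n in("scene","top"):
    c=cap(n);save(c,n+"0.png",sc=1.5);pickle.dump(c,open(n+"0.pkl","wb"))
    o,d=ray(c,256,192);print(n,o,d,c["k1"],c["intrinsics"])
s=ctrl.read_state();print(s,ctrl.tcp_to_grasp)
E
```

```text
scene [ 1.41343335 -0.64691712  1.11349997] [-0.58969633  0.41937023 -0.69041926] -0.16960431962438713 [[463.55998238   0.         255.33840364]
 [  0.         463.55998238 184.1080284 ]
 [  0.           0.           1.        ]]
top [0.31397593 0.00621204 1.38132017] [ 0.19236015 -0.03436018 -0.98094811] -0.07037625875786829 [[459.69063099   0.         248.57992418]
 [  0.         459.69063099 198.1960351 ]
 [  0.           0.           1.        ]]
{'time': 0.1, 'joints': array([ 1.16552476,  0.61580671, -0.01257606,  1.42471628,  0.00808588,
        1.1034156 , -0.04037632]), 'qvel': array([ 1.50486892e-04, -7.69228128e-04,  7.76209093e-04, -2.77829514e-03,
       -2.97864390e-05,  7.93543525e-04, -1.16325549e-04]), 'tau': array([ 2.06263903e-03, -4.70379674e+01,  2.60887323e-01, -1.71570468e+01,
        1.02168013e-02,  5.88020630e-03,  4.59444109e-06]), 'ee_pos': array([ 0.24009954, -0.60329876,  0.23027177]), 'eef_rot': array([ 9.82114737e-01,  1.88279915e-01, -2.35234226e-04, -1.12358554e-03]), 'wrist_force': array([ 0.01938105, -0.49378657, -0.16180491]), 'wrist_torque': array([0.01130974, 0.02110932, 0.02922116]), 'finger_force': 0.0, 'width': 1.0002453459249654} 0.0187
```

View pics/scene0.png

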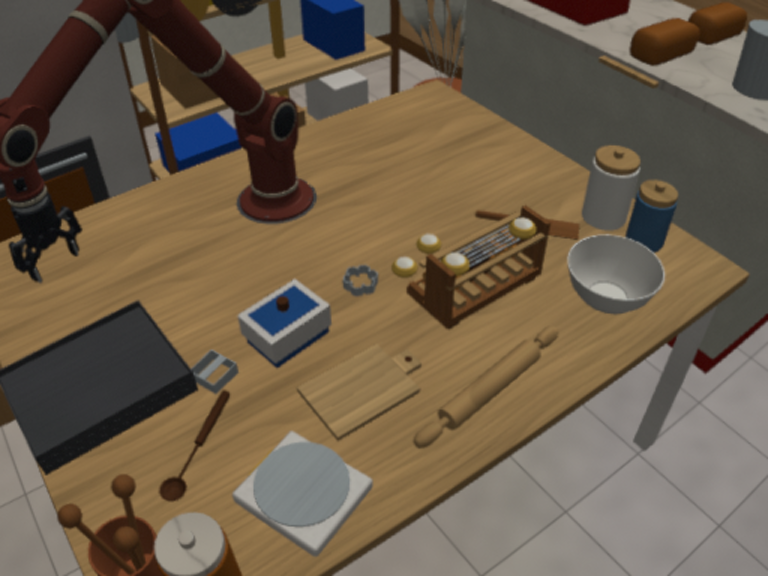

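View pics/top0.png

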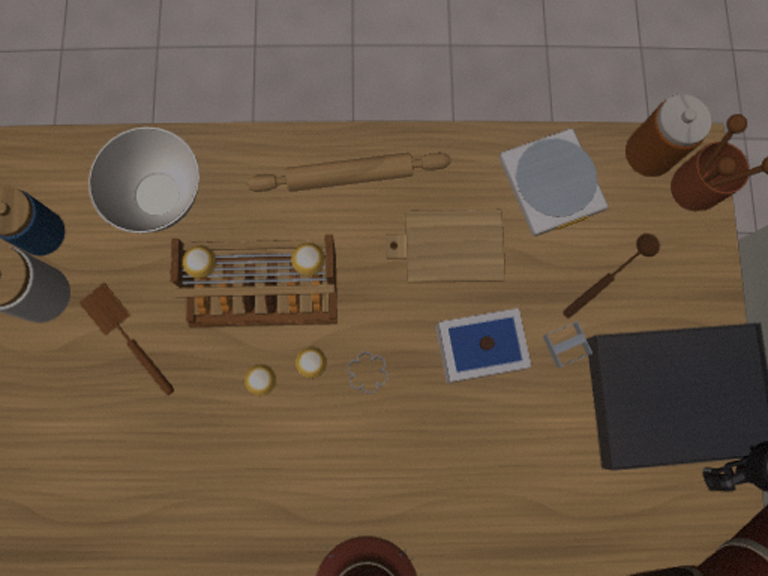

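Scene and top views: rack at top-view 1.5x px about (255,285), tin lid (485,345) with knob (486,343), and board (455,245) with its handle to +y. Next: zoomed crops.

```bash
python3 - <<'E'
from h import *
import pickle
c=pickle.load(open("top0.pkl","rb"))
save(c,"rackz.png",(108,150,236,225),6)
save(c,"tinz.png",(250,130,380,262),4.5)
E
```

```text
(no output)
```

View pics/rackz.png

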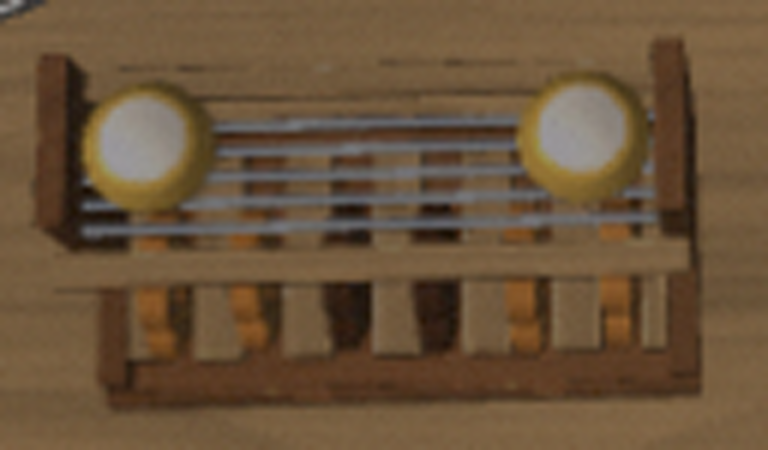

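View pics/tinz.png

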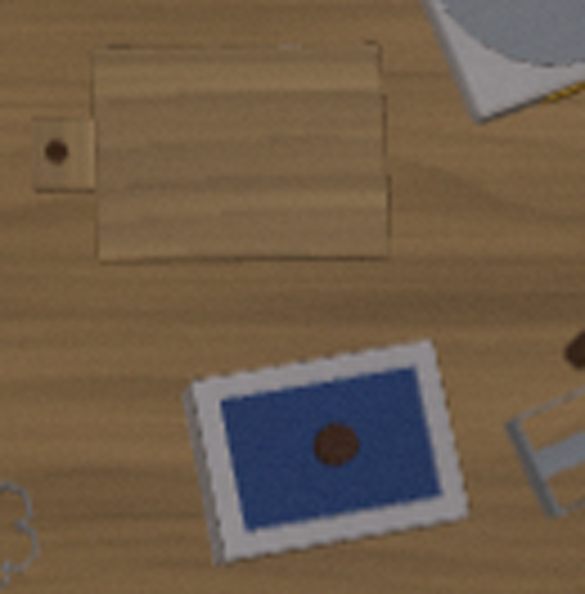

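The zooms show golden biscuits in the outer four slots, at zoom x of about 155, 250, 525 and 617, with cocoa in the middle two at 350 and 435. The knob is at tinz (336,445) and the board corners are at (93,48), (380,43), (388,258) and (100,262).

```bash
cat > meas.py <<'E'
from h import *
import pickle
from scipy.optimize import least_squares
T=pickle.load(open("top0.pkl","rb"));S=pickle.load(open("scene0.pkl","rb"))
def blobs(c,lo,hi,box,n=3,amin=15):
    hsv=cv2.cvtColor(c["pixels"],cv2.COLOR_RGB2HSV);m=cv2.inRange(hsv,lo,hi)
    z=np.zeros_like(m);z[box[1]:box[3],box[0]:box[2]]=m[box[1]:box[3],box[0]:box[2]]
    k,_,st,ce=cv2.connectedComponentsWithStats(z)
    o=sorted([(st[i,4],tuple(ce[i]),st[i].tolist()) for i in range(1,k) if st[i,4]>amin],reverse=True)[:n]
    return o,z
def tri(a,b):
    (o1,d1),(o2,d2)=ray(T,*a),ray(S,*b)
    A=np.stack([d1,-d2],1);t=np.linalg.lstsq(A,o2-o1,rcond=None)[0]
    p,q=o1+d1*t[0],o2+d2*t[1];return (p+q)/2,np.linalg.norm(p-q)
if __name__=="__main__":
    # lid: blue plate
    b,z=blobs(T,(100,110,50),(125,255,255),(285,200,360,260),1)
    cnt=max(cv2.findContours(z,0,2)[0],key=cv2.contourArea)
    P=np.array([onz(T,*p[0],.085)[:2] for p in cnt],np.float32)
    r=cv2.minAreaRect(P*1000);print("lid top",r)
    b,z=blobs(S,(100,110,50),(125,255,255),(155,185,225,225),1)
    cnt=max(cv2.findContours(z,0,2)[0],key=cv2.contourArea)
    P=np.array([onz(S,*p[0],.085)[:2] for p in cnt],np.float32)
    print("lid scene",cv2.minAreaRect(P*1000))
    kt=blobs(T,(0,60,15),(15,255,110),(310,215,340,245),1)[0];ks=blobs(S,(0,60,10),(15,255,110),(178,190,200,212),1)[0]
    print("knob",kt,ks,onz(T,*kt[0][1],.110),onz(S,*ks[0][1],.103),tri(kt[0][1],ks[0][1]))
    B=np.array([onz(T,250+u/4.5-.5,130+v/4.5-.5,.015) for u,v in[(93,48),(380,43),(388,258),(100,262)]])
    print("board",B.mean(0),np.round(B,3).tolist())
    # sugar tops
    wt=blobs(T,(0,0,110),(180,70,255),(110,155,225,195),2)[0];ws=blobs(S,(0,0,120),(180,70,255),(285,140,365,185),2)[0]
    print(wt,ws)
    for w in wt: print("sugarT z.165",onz(T,*w[1],.165))
    for w in ws: print("sugarS",onz(S,*w[1],.165))
    pts=[((38,55),(86,147,170)),((683,40),(86,-147,170)),((38,226),(6,147,170)),((688,208),(6,-147,170)),((105,385),(-56,147,50)),((698,372),(-56,-147,50)),((112,408),(-56,147,0)),((698,392),(-56,-147,0)),((60,288),(-16,141,128)),((690,266),(-16,-141,128))]
    px=np.array([(108+u/6-.5,150+v/6-.5) for (u,v),_ in pts]);L=np.array([l for _,l in pts])/1000
    def W(q):
        c,s=np.cos(q[2]),np.sin(q[2]);return np.stack([q[0]+c*L[:,0]-s*L[:,1],q[1]+s*L[:,0]+c*L[:,1],L[:,2]],1)
    f=least_squares(lambda q:(np.array([proj(T,p) for p in W(q)])-px).ravel(),[.63,.2,0],loss="soft_l1")
    print("rack fit",f.x);print(np.round(f.fun.reshape(-1,2),1).tolist())
    for u,v in [(155,320),(250,320),(525,320),(617,320)]: print("bis y at z~.09",onz(T,108+u/6-.5,150+v/6-.5,.09))
    g=[blobs(T,(15,80,60),(35,255,255),(150,225,222,268),2)[0]]
    for w in g[0]: print("crinkle",onz(T,*w[1],.015))
E
python3 meas.py
```

```text
lid top ((459.5172424316406, -228.22787475585938), (81.41036987304688, 124.34889221191406), 9.363471031188965)
lid scene ((462.6601257324219, -230.3106689453125), (79.43509674072266, 122.06111145019531), 9.289177894592285)
knob [(np.int32(60), (np.float64(324.15), np.float64(228.36666666666667)), [320, 225, 9, 8, 60])] [(np.int32(52), (np.float64(188.07692307692307), np.float64(201.75)), [185, 198, 7, 9, 52])] [ 0.45854521 -0.22737427  0.11      ] [ 0.46182297 -0.22917068  0.103     ] (array([ 0.45974916, -0.22867843,  0.10103908]), np.float64(0.0007738034979528798))
board [ 0.67122519 -0.18740631  0.015     ] [[0.745, -0.088, 0.015], [0.748, -0.287, 0.015], [0.596, -0.285, 0.015], [0.595, -0.09, 0.015]]
[(np.int32(154), (np.float64(131.27272727272728), np.float64(172.8961038961039)), [125, 166, 14, 14, 154]), (np.int32(153), (np.float64(204.4640522875817), np.float64(170.9738562091503)), [198, 165, 14, 13, 153])] [(np.int32(90), (np.float64(303.4111111111111), np.float64(172.06666666666666)), [298, 168, 12, 9, 90]), (np.int32(68), (np.float64(348.3235294117647), np.float64(148.27941176470588)), [343, 145, 12, 8, 68])]
sugarT z.165 [0.60782618 0.30205415 0.165     ]
sugarT z.165 [0.61168639 0.10292856 0.165     ]
sugarS [0.61735506 0.10070211 0.165     ]
sugarS [0.6135039  0.29908546 0.165     ]
rack fit [0.56651864 0.20185926 0.02142746]
[[-0.1, -0.9], [0.1, -1.4], [-0.8, -0.7], [-0.2, -0.7], [-1.3, 2.0], [0.3, 1.3], [1.7, 0.5], [0.9, 0.4], [1.6, -0.2], [-1.9, 0.6]]
bis y at z~.09 [0.53820835 0.31119137 0.09      ]
bis y at z~.09 [0.53789417 0.26587947 0.09      ]
bis y at z~.09 [0.53697475 0.13515117 0.09      ]
bis y at z~.09 [0.53666343 0.09149043 0.09      ]
crinkle [0.4204515  0.17058203 0.015     ]
```

```bash
cat >> h.py <<'E'
def ori(yaw,phi=0,lean=0):
    c,s=np.cos(phi),np.sin(phi)
    return R.from_euler("z",yaw)*R.from_euler("x",lean)*R.from_matrix(np.array([[c,0,s],[0,-1,0],[s,0,-c]]))
def plan(wps,hand):
    """wps: list of (tcp pos, Rotation, rows); prints rounded rows"""
    s=ctrl.read_state();p=s["ee_pos"];r=R.from_quat(s["eef_rot"]);out=[]
    for P,Q,n in wps:
        for i in range(n):
            k=n-i
            t=r.inv().apply((np.array(P)-p)/k);w=(r.inv()*Q).as_rotvec()/k
            t,w=np.round(t,4),np.round(w,3)
            p=p+r.apply(t);r=r*R.from_rotvec(w)
            out+=[*t,*w,hand]
    print(len(out)//7,[float(x)+0 for x in out])
def st():
    s=ctrl.read_state();q=R.from_quat(s["eef_rot"]);print("t",round(s["time"],2),s["ee_pos"].round(4),"x",q.apply([1,0,0]).round(3),"z",q.apply([0,0,1]).round(3),"w",round(s["width"],3),"ff",round(s["finger_force"],1),"wf",s["wrist_force"].round(1),"j",s["joints"].round(2))
E
python3 -c "
from h import *
o=ori(.163)
plan([([.460,-.2287,.18],o,9),([.460,-.2287,.089],o,3)],1)"
```

```text
12 [0.0381, -0.0296, 0.0057, 0.0, 0.0, 0.024, 1.0, 0.0374, -0.0305, 0.0056, 0.0, 0.0, 0.024, 1.0, 0.0366, -0.0314, 0.0057, 0.0, 0.0, 0.024, 1.0, 0.0359, -0.0323, 0.0056, 0.0, 0.0, 0.024, 1.0, 0.0351, -0.0331, 0.0057, 0.0, 0.0, 0.024, 1.0, 0.0343, -0.034, 0.0056, -0.001, 0.0, 0.024, 1.0, 0.0334, -0.0348, 0.0056, 0.0, 0.0, 0.024, 1.0, 0.0326, -0.0356, 0.0056, -0.001, 0.0, 0.024, 1.0, 0.0317, -0.0364, 0.0056, 0.0, 0.0, 0.024, 1.0, 0.0, 0.0, 0.0303, 0.0, 0.0, 0.0, 1.0, 0.0, 0.0, 0.0304, 0.0, 0.0, 0.0, 1.0, 0.0, 0.0, 0.0303, 0.0, 0.0, 0.0, 1.0]
```

Emit:
{"op": "jog_arm", "data": {
  "commands": [0.038,-0.0296,0.005,0,0,0,1,0.038,-0.0296,0.005,0,0,0,1,0.038,-0.0296,0.005,0,0,0,1,0.038,-0.0296,0.005,0,0,0,1,0.038,-0.0296,0.005,0,0,0,1,0.038,-0.0296,0.005,0,0,0,1,0.038,-0.0296,0.005,0,0,0,1,0.038,-0.0296,0.005,0,0,0,1,0.038,-0.0296,0.005,0,0,0,1,0,0,0,0,0,0.11,1,0,0,0,0,0,0.11,1,0,0,0,0,0,0,1],
  "force": 60
}}

```text
time: 1.6
ee_pos: [0.4594, -0.2296, 0.186]
eef_rot: [0.997, 0.08, -0.0, -0.0]
wrist_force: [-0.7, 0.6, 0.1]
width: 0.998
finger_force: 0.0
```

```bash
cat >> h.py <<'E'
def d(P,Q):
    """shift in the present tool frame, then turn about the tool axes"""
    s=ctrl.read_state();r=R.from_quat(s["eef_rot"])
    print("shift",r.inv().apply(np.array(P)-s["ee_pos"]).round(4),"turn",(r.inv()*Q).as_rotvec().round(3))
E
python3 -c "
from h import *
st();d([.460,-.2287,.089],ori(.163))"
```

```text
t 1.6 [ 0.4594 -0.2296  0.186 ] x [ 0.987  0.16  -0.001] z [-0.001  0.    -1.   ] w 0.998 ff 0.0 wf [-0.7  0.6  0.1] j [ 0.41  0.46  0.01  1.87 -0.01  0.81 -0.98]
shift [ 0.0008 -0.0007  0.097 ] turn [-0.     0.001 -0.003]
```

Emit:
{"op": "jog_arm", "data": {
  "commands": [0.0008,-0.0007,0.032,0,0,0,1,0,0,0.032,0,0,0,1,0,0,0.033,0,0,0,1,0,0,0,0,0,0,1,0,0,0,0,0,0,0,0,0,0,0,0,0,0,0,0,0,0,0,0,0,0,0,0,0,0,0,0,0,0,0,0,0,0,0],
  "force": 60
}}

```text
time: 2.72
ee_pos: [0.4609, -0.2292, 0.0905]
eef_rot: [0.997, 0.079, 0.001, 0.0]
wrist_force: [-1.3, -0.1, 5.6]
width: 0.282
finger_force: 58.6
```

Emit:
{"op": "jog_arm", "data": {
  "commands": [0,0,-0.01,0,0,0,0,0,0,-0.02,0,0,0,0,0,0,-0.03,0,0,0,0,0.026,-0.001,0,0,0,0,0,0.038,-0.0014,0,0,0,0,0,0.038,-0.0014,0,0,0,0,0,0.038,-0.0014,0,0,0,0,0,0.038,-0.0014,0,0,0,0,0,0.026,-0.001,0,0,0,0,0,0.01,0,0,0,0,0.08,0,0,0,0,0,0,0.08,0,0,0,0,0,0,0,0]
}}

```text
time: 4.22
ee_pos: [0.6698, -0.1874, 0.1488]
eef_rot: [1.0, 0.0, -0.001, -0.0]
wrist_force: [-0.6, 1.2, -1.7]
width: 0.283
finger_force: 59.1
```

```bash
python3 -c "
from h import *
st();d([.671,-.187,.0765],ori(.01))
c=cap('top');save(c,'top1.png',sc=1.5)
import pickle;pickle.dump(c,open('top1.pkl','wb'))"
```

```text
t 4.22 [ 0.6698 -0.1874  0.1488] x [ 1.     0.    -0.002] z [-0.002  0.    -1.   ] w 0.283 ff 59.1 wf [-0.6  1.2 -1.7] j [ 0.21  0.76  0.07  1.37 -0.06  1.01 -1.29]
shift [ 0.0013 -0.0003  0.0723] turn [-0.     0.002 -0.01 ]
```

View pics/top1.png

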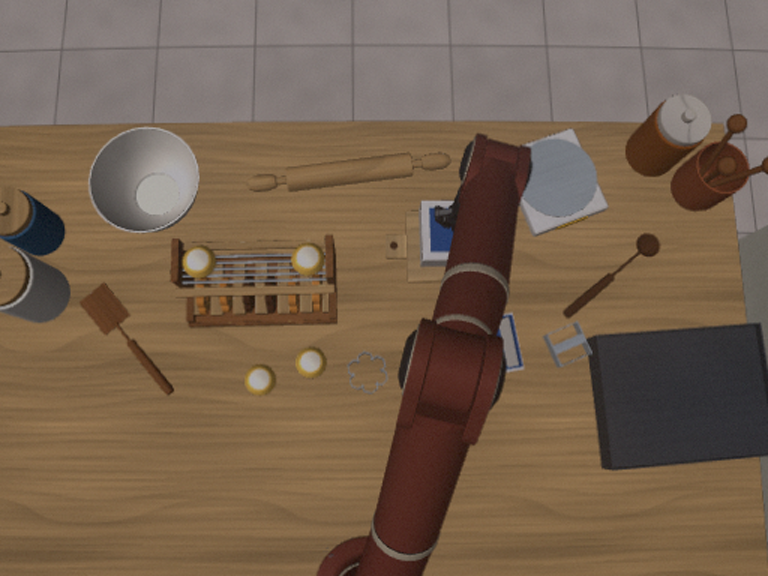

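The lid (at px 435,230) is held over the board and the base tin is uncovered (px 510,340). Next I lower the lid.

Emit:
{"op": "jog_arm", "data": {
  "commands": [0.0013,0,0.03,0,0,0,0,0,0,0.027,0,0,0,0,0,0,0.008,0,0,0,0,0,0,0.005,0,0,0,0,0,0,0.003,0,0,0,0,0,0,0,0,0,0,0]
}}

```text
time: 5.03
ee_pos: [0.6721, -0.1878, 0.0771]
eef_rot: [1.0, -0.001, 0.001, 0.0]
wrist_force: [-0.8, -0.1, -3.2]
width: 0.278
finger_force: 59.1
```

Emit:
{"op": "jog_arm", "data": {
  "commands": [0,0,0.0015,0,0,0,0,0,0,0.001,0,0,0,0,0,0,0,0,0,0,0,0,0,0,0,0,0,1,0,0,0,0,0,0,1,0,0,0,0,0,0,1,0,0,0,0,0,0,1,0,0,-0.03,0,0,0,1,0,0,-0.04,0,0,0,1,0,0,-0.05,0,0,0,1]
}}

```text
time: 6.28
ee_pos: [0.671, -0.1875, 0.1938]
eef_rot: [1.0, -0.001, -0.001, -0.0]
wrist_force: [0.6, -0.3, -0.1]
width: 0.998
finger_force: 0.0
```

```bash
python3 -c "
from h import *
st()
c,s=np.cos(.02),np.sin(.02)
def rk(x,y,z): return np.array([.5665+c*x-s*y,.2012+s*x+c*y,z])
phi=np.radians(40)
for y in(-.066,.066,.110,-.110):
    o=ori(.02,phi);zt=o.apply([0,0,1])
    g=rk(-.015,y,.091);print(y,'G',g.round(4),'TCP',(g+zt*.0187).round(4),'out',(rk(-.125,y,.115)+zt*.0187).round(4))
d(rk(-.125,-.066,.115)+zt*.0187,o)"
```

```text
t 6.28 [ 0.671  -0.1875  0.1938] x [ 1.    -0.001 -0.003] z [-0.003  0.001 -1.   ] w 0.998 ff 0.0 wf [ 0.6 -0.3 -0.1] j [ 0.2   0.73  0.07  1.31 -0.05  1.11 -1.29]
-0.066 G [0.5528 0.1349 0.091 ] TCP [0.5648 0.1352 0.0767] out [0.4549 0.133  0.1007]
0.066 G [0.5502 0.2669 0.091 ] TCP [0.5622 0.2671 0.0767] out [0.4522 0.2649 0.1007]
0.11 G [0.5493 0.3109 0.091 ] TCP [0.5613 0.3111 0.0767] out [0.4513 0.3089 0.1007]
-0.11 G [0.5537 0.0909 0.091 ] TCP [0.5657 0.0912 0.0767] out [0.4557 0.089  0.1007]
shift [-0.2162 -0.3201  0.094 ] turn [ 0.007  0.701 -0.021]
```

Emit:
{"op": "jog_arm", "data": {
  "commands": [-0.054,0,0,0,0,0,0.35,-0.054,0,0,0,0,0,0.35,-0.054,-0.02,0,0,0,0,0.35,-0.054,-0.04,0,0,0,0,0.35,0,-0.052,0,0,0,0,0.35,0,-0.052,0,0,0,0,0.35,0,-0.052,0,0,0,0,0.35,0,-0.052,0,0,0,0,0.35,0,-0.052,0,0,0,-0.02,0.35,0,0,0,0,0.175,0,0.35,0,0,0,0,0.175,0,0.35,0,0,0,0,0.175,0,0.35],
  "force": 25
}}

```text
time: 7.78
ee_pos: [0.4618, 0.1262, 0.1925]
eef_rot: [0.972, 0.007, 0.236, 0.003]
wrist_force: [0.4, -1.2, -1.8]
width: 0.349
finger_force: 0.0
```

Emit:
{"op": "jog_arm", "data": {
  "commands": [0,0,0,0,0.175,0,0.35,0,0,0,0,0,0,0.35]
}}

```text
time: 8.02
ee_pos: [0.4531, 0.1275, 0.2099]
eef_rot: [0.963, 0.011, 0.268, 0.016]
wrist_force: [0.8, 0.3, 0.3]
width: 0.354
finger_force: 0.0
```

```bash
cat >> h.py <<'E'
RX,RY,RA=.5665,.2012,.02
def rk(x,y,z): return np.array([RX+np.cos(RA)*x-np.sin(RA)*y,RY+np.sin(RA)*x+np.cos(RA)*y,z])
PHI=np.radians(40)
def gr(x,y,z): 
    o=ori(RA,PHI); return rk(x,y,z)+o.apply([0,0,.0187]),o
E
python3 -c "
from h import *
st();d(*gr(-.125,-.066,.091))
c=cap('scene');save(c,'s1.png',(230,110,400,240),4)
import meas
T,S=__import__('pickle').load(open('top1.pkl','rb')),c
meas.T=T
b,z=meas.blobs(T,(100,110,40),(125,255,255),(325,200,360,260),1,5);print('tin T',b)
c2=cap('top');__import__('pickle').dump(c2,open('top2.pkl','wb'));save(c2,'tin2.png',(270,190,370,270),6)
"
```

```text
t 8.03 [0.4531 0.1275 0.2099] x [0.857 0.029 0.515] z [ 0.516 -0.025 -0.856] w 0.354 ff 0.0 wf [0.8 0.3 0.3] j [-1.06  0.3   0.72  2.37  0.6   0.06 -2.55]
shift [-0.0669 -0.0104  0.1148] turn [0.035 0.157 0.015]
tin T [(np.int32(28), (np.float64(341.89285714285717), np.float64(220.39285714285714)), [339, 210, 6, 23, 28])]
```

View pics/tin2.png

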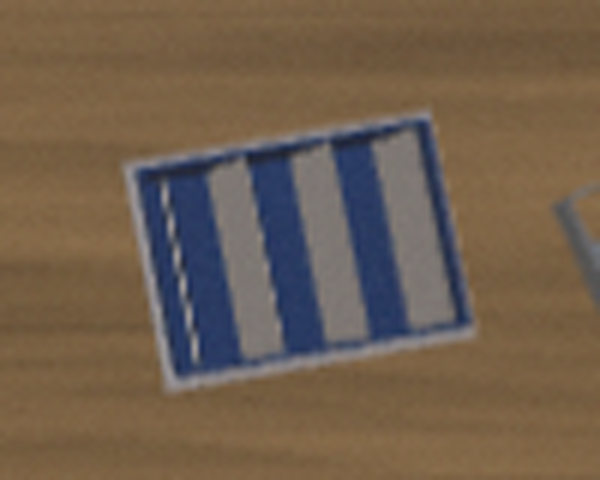

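The uncovered tin shows rim corners at crop (127,162), (430,110), (475,335) and (168,390), with the three pocket floors grey. A 40° tilt is out of reach here, so I'll use 30° and enter along the tool axis.

```bash
sed -i 's/radians(40)/radians(30)/' h.py; python3 -c "
from h import *
import pickle
T=pickle.load(open('top2.pkl','rb'))
B=np.array([onz(T,270+u/6-.5,190+v/6-.5,.045) for u,v in[(127,162),(430,110),(475,335),(168,390)]])
print('tin',B.mean(0),[np.arctan2(-(B[i]-B[j])[0],(B[i]-B[j])[1]) for i,j in((0,1),(3,2))],[np.arctan2((B[i]-B[j])[1],(B[i]-B[j])[0]) for i,j in((0,3),(1,2))],[np.linalg.norm(B[0]-B[i]) for i in(1,3)])
st();d(*gr(-.053,-.066,.152));print(gr(-.018,-.066,.091)[0])"
```

```text
tin [ 0.45857815 -0.22559911  0.045     ] [np.float64(0.16180267925619415), np.float64(0.16343860730129514)] [np.float64(0.15170378637043086), np.float64(0.1532112651894695)] [np.float64(0.1528192286821077), np.float64(0.11274663283227719)]
t 8.12 [0.4554 0.1253 0.21  ] x [0.857 0.023 0.516] z [ 0.516 -0.027 -0.856] w 0.351 ff 0.0 wf [-0.7 -0.6 -0.1] j [-1.04  0.3   0.71  2.37  0.6   0.06 -2.55]
shift [ 0.0209 -0.0112  0.0988] turn [ 0.037 -0.018  0.005]
[0.55917164 0.13504021 0.07480532]
```

Emit:
{"op": "jog_arm", "data": {
  "commands": [0.007,-0.004,0.033,0.012,-0.006,0,0.35,0.007,-0.004,0.033,0.012,-0.006,0,0.35,0.007,-0.004,0.033,0.012,-0.006,0,0.35,0,0,0,0,0,0,0.35,0,0,0,0,0,0,0.35]
}}

```text
time: 8.75
ee_pos: [0.5291, 0.1373, 0.1528]
eef_rot: [0.969, 0.008, 0.245, 0.004]
wrist_force: [-0.4, 0.6, -0.3]
width: 0.346
finger_force: 0.0
```

```bash
python3 -c "
from h import *
st();d(*gr(-.053,-.066,.152));d(*gr(-.018,-.066,.091))"
```

```text
t 8.75 [0.5291 0.1373 0.1528] x [0.88  0.017 0.475] z [ 0.475 -0.004 -0.88 ] w 0.346 ff 0.0 wf [-0.4  0.6 -0.3] j [-0.67  0.47  0.37  2.23  0.92  0.02 -2.84]
shift [-0.0125  0.0027  0.0126] turn [ 0.014  0.028 -0.001]
shift [-0.0107  0.0018  0.0829] turn [ 0.014  0.028 -0.001]
```

```bash
cat > kin.py <<'E'
from h import *
from scipy.optimize import least_squares
import itertools
D=[([1.16552476,0.61580671,-0.01257606,1.42471628,0.00808588,1.1034156,-0.04037632],[0.24009954,-0.60329876,0.23027177],None),
([.41,.46,.01,1.87,-.01,.81,-.98],[.4594,-.2296,.186],None),([.21,.76,.07,1.37,-.06,1.01,-1.29],[.6698,-.1874,.1488],None),
([.2,.73,.07,1.31,-.05,1.11,-1.29],[.671,-.1875,.1938],None),([-1.06,.3,.72,2.37,.6,.06,-2.55],[.4531,.1275,.2099],[.516,-.025,-.856]),
([-.67,.47,.37,2.23,.92,.02,-2.84],[.5291,.1373,.1528],[.475,-.004,-.88])]
def fk(j,L,sg):
    r=R.identity();p=np.array([0,0,L[0]])
    for k in range(7):
        r=r*(R.from_euler("y",j[k]) if k%2 else R.from_euler("z",sg[k//2]*j[k]))
        if k in(1,3,6): p=p+r.apply([0,0,L[1+(1,3,6).index(k)]])
    return p,r
def res(L,sg):
    e=[]
    for j,P,z in D:
        p,r=fk(j,L,sg);e+=list(p-P)
        if z: e+=list(.1*(r.apply([0,0,1])-z))
    return np.array(e)
if __name__=="__main__":
    for s in itertools.product([-1,1],repeat=2):
        sg=(-1,)+s+(-1,);f=least_squares(res,[.3,.5,.4,.3],args=(sg,));print(sg,f.x.round(4),f.cost)
    print(f and np.round(res(f.x,sg),3))
E
python3 kin.py
```

```text
(-1, -1, -1, -1) [0.316  0.5235 0.3885 0.3337] 0.0012179727249800616
(-1, -1, 1, -1) [0.3307 0.5146 0.3942 0.3369] 0.0016193433145376994
(-1, 1, -1, -1) [-1.2381  1.1537 -0.0302 -0.4578] 0.06330117657753301
(-1, 1, 1, -1) [-1.2397  1.1404 -0.0185 -0.4798] 0.05762884695580817
[ 0.014  0.012 -0.051 -0.008  0.035  0.089  0.082  0.027 -0.072  0.061
  0.037 -0.096 -0.145 -0.047  0.066 -0.081  0.045 -0.    -0.175 -0.046
  0.064 -0.037  0.046 -0.   ]
```

```bash
cat > kin2.py <<'E'
from kin import *
def fk2(j,L,sg=(-1,-1,-1,-1)):
    r=R.identity();p=np.array([0,0,L[0]])
    for k in range(7):
        r=r*(R.from_euler("y",j[k]) if k%2 else R.from_euler("z",sg[k//2]*j[k]))
        if k==1: p=p+r.apply([0,0,L[1]])
        if k==2: p=p+r.apply([L[4],0,0])
        if k==3: p=p+r.apply([L[5],0,L[2]])
        if k==5: p=p+r.apply([L[6],0,L[3]])
    return p,r
def res2(L,sg):
    e=[]
    for j,P,z in D:
        p,r=fk2(j,L,sg);e+=list(p-P)
        if z is not None: e+=list(.1*(r.apply([0,0,1])-z))
    return np.array(e)
s=ctrl.read_state();D.append((s["joints"],s["ee_pos"],R.from_quat(s["eef_rot"]).apply([0,0,1])))
if __name__=="__main__":
    for s5 in(-1,1):
      for s3 in (-1,1):
        sg=(-1,s3,s5,-1);f=least_squares(res2,[.3,.5,.4,.3,0,0,0],args=(sg,));print(sg,f.x.round(4),f.cost);print(res2(f.x,sg)[-12:].round(3))
E
python3 kin2.py
```

```text
(-1, -1, -1, -1) [0.3487 0.5215 0.3976 0.3292 0.0218 0.0255 0.008 ] 0.0009567268661748162
[-0.004 -0.    -0.001 -0.    -0.    -0.    -0.001 -0.001  0.001 -0.
  0.     0.   ]
(-1, 1, -1, -1) [-1.6364  1.2582 -0.1018 -0.4919 -0.0893 -0.2869  0.1103] 0.023475283769918018
[-0.003 -0.01  -0.018 -0.035  0.045 -0.001 -0.006 -0.019 -0.018 -0.035
  0.045 -0.   ]
(-1, -1, 1, -1) [ 0.285   0.5259  0.3708  0.3391 -0.0287 -0.0039 -0.0369] 0.0009591067676761398
[-0.004 -0.002  0.002 -0.002  0.003 -0.001 -0.001 -0.005  0.005 -0.001
  0.002 -0.   ]
(-1, 1, 1, -1) [-1.723   1.2011 -0.1647 -0.4229 -0.2632 -0.3572 -0.0804] 0.020906433744852505
[-0.004 -0.024 -0.006 -0.037  0.046 -0.    -0.01  -0.031 -0.005 -0.037
  0.047  0.   ]
```

```bash
python3 - <<'E'
from kin2 import *
sg=(-1,-1,-1,-1)
f=least_squares(res,[.3,.5,.4,.3],args=(sg,),loss="soft_l1",f_scale=.003);print(f.x.round(4));print(res(f.x,sg).round(3))
E
```

```text
Traceback (most recent call last):
  File "kin.py", line 18, in res
    if z: e+=list(.1*(r.apply([0,0,1])-z))
       ^
ValueError: The truth value of an array with more than one element is ambiguous. Use a.any() or a.all()
```

```bash
sed -i 's/if z: e/if z is not None: e/' kin.py; cat > kin3.py <<'E'
from kin2 import *
def fk3(j,L):
    r=R.identity();p=np.array([0,0,L[0]])
    for k in range(7):
        r=r*(R.from_euler("y",j[k]) if k%2 else R.from_euler("z",-j[k]))
        if k==1: p=p+r.apply([L[4],L[7],L[1]])
        if k==3: p=p+r.apply([L[5],L[8],L[2]])
        if k==5: p=p+r.apply([L[6],L[9],L[3]])
    return p,r
def res3(L): return np.concatenate([fk3(j,L)[0]-P for j,P,z in D]+[.02*np.array(L[4:])*.1])
F=least_squares(res3,[.3,.5,.4,.3]+[0]*6,loss="soft_l1",f_scale=.003).x
if __name__=="__main__":
    print(F.round(4));print(res3(F)[:21].reshape(-1,3).round(3))
    lo=np.array([-3.12,-.3,-1.34,.26,-1.36,.01,-2.84])+.03;hi=np.array([3.12,2.06,1.32,2.42,4.5,1.98,2.84])-.03
    def ik(P,Q,fl,x0):
        Q=Q*R.from_euler("z",np.pi*fl)
        # measured yaw offset of tool: constant
        s=ctrl.read_state();C=fk3(s["joints"],F)[1].inv()*R.from_quat(s["eef_rot"])
        def e(j):
            p,r=fk3(j,F);return np.r_[p-P,.3*((r*C).inv()*Q).as_rotvec(),.002*(j[2]),.002*j[4]]
        f=least_squares(e,np.clip(x0,lo,hi),bounds=(lo,hi));return f.x.round(2),(1000*np.abs(e(f.x)[:6])).max().round(1)
    def tn(x,y,z,phi,lean):
        o=ori(.16,np.radians(phi),np.radians(lean));return R.from_euler("z",.16).apply([x,y,0])+[.46,-.2275,z]+o.apply([0,0,.0187]),o
    for fl in(0,1):
        x0=[-.24,.6,0,1.8,0,.3,-1.8+3.1*fl]
        for a in((-.053,-.066,.152),(-.018,-.066,.091),(-.08,-.066,.1),(-.018,.066,.091),(-.08,.066,.1),(-.018,.11,.091),(-.08,.11,.1),(-.018,-.11,.091),(-.1,-.11,.16)): print(fl,a,ik(*gr(*a),fl,x0))
        for z in(.065,.15):
          for phi in(30,-30):
            print("tin",fl,z,phi,ik(*tn(-.015,0,z,phi,6),fl,[.46,.6,0,1.8,0,.5,-1+3.1*fl]))
E
python3 kin3.py
```

```text
[ 0.2571  0.5523  0.3755  0.3057 -0.0008  0.003   0.0022 -0.0106 -0.0064
 -0.0058]
[[-0.001 -0.    -0.   ]
 [ 0.001  0.002 -0.   ]
 [-0.001 -0.004  0.003]
 [ 0.001  0.002 -0.002]
 [-0.     0.    -0.   ]
 [-0.001  0.001 -0.001]
 [ 0.001 -0.001  0.001]]
0 (-0.053, -0.066, 0.152) (array([-0.62,  0.48,  0.31,  2.22,  0.89,  0.04, -2.81]), np.float64(16.5))
0 (-0.018, -0.066, 0.091) (array([-0.59,  0.63,  0.35,  2.12, -1.33,  0.04, -0.59]), np.float64(26.4))
0 (-0.08, -0.066, 0.1) (array([-0.64,  0.55,  0.3 ,  2.24,  0.85,  0.04, -2.81]), np.float64(39.0))
0 (-0.018, 0.066, 0.091) (array([-0.94,  0.73,  0.5 ,  2.05, -1.33,  0.04, -0.86]), np.float64(6.1))
0 (-0.08, 0.066, 0.1) (array([-1.05,  0.66,  0.5 ,  2.15,  0.56,  0.04, -2.81]), np.float64(15.8))
0 (-0.018, 0.11, 0.091) (array([-1.03,  0.76,  0.53,  2.01, -0.87,  0.04, -1.4 ]), np.float64(0.5))
0 (-0.08, 0.11, 0.1) (array([-1.14,  0.7 ,  0.53,  2.12,  0.48,  0.04, -2.81]), np.float64(7.6))
0 (-0.018, -0.11, 0.091) (array([-0.44,  0.61,  0.27,  2.13, -1.33,  0.04, -0.48]), np.float64(31.0))
0 (-0.1, -0.11, 0.16) (array([-0.53,  0.38,
[... 970 characters left out ...]
0.05,  2.03,  1.6 ,  0.29, -0.64]), np.float64(0.1))
1 (-0.08, 0.11, 0.1) (array([-0.65,  0.65, -0.17,  2.15,  1.69,  0.46, -0.8 ]), np.float64(0.1))
1 (-0.018, -0.11, 0.091) (array([-0.44,  0.61,  0.27,  2.13, -1.33,  0.04,  2.66]), np.float64(31.0))
1 (-0.1, -0.11, 0.16) (array([ 0.5 ,  0.76, -1.31,  2.39,  1.71,  0.97, -0.39]), np.float64(2.6))
tin 1 0.065 30 (array([ 1.13,  0.77, -0.65,  2.2 , -0.42,  0.04,  2.81]), np.float64(10.3))
tin 1 0.065 -30 (array([0.29, 0.86, 0.08, 1.66, 0.12, 1.13, 2.04]), np.float64(0.0))
tin 1 0.15 30 (array([ 1.2 ,  0.61, -0.76,  2.2 , -0.17,  0.15,  2.47]), np.float64(0.0))
tin 1 0.15 -30 (array([0.3 , 0.75, 0.07, 1.62, 0.13, 1.29, 2.05]), np.float64(0.0))
```

```bash
cat > ik4.py <<'E'
from kin3 import *
lo=np.array([-3.12,-.3,-1.34,.26,-1.36,.01,-2.84])+.03;hi=np.array([3.12,2.06,1.32,2.42,4.5,1.98,2.84])-.03
s=ctrl.read_state();C=fk3(s["joints"],F)[1].inv()*R.from_quat(s["eef_rot"])
def ik(P,Q,x0,fl=0,w=.001):
    Q=Q*R.from_euler("z",np.pi*fl);x0=np.clip(x0,lo,hi)
    def e(j):
        p,r=fk3(j,F);return np.r_[p-P,.3*((r*C).inv()*Q).as_rotvec(),w*j[2],w*(j[4]-x0[4])]
    f=least_squares(e,x0,bounds=(lo,hi));return f.x,(1000*np.abs(e(f.x)[:6])).max().round(1)
def tn(x,y,z,phi,lean):
    o=ori(.16,np.radians(phi),np.radians(lean));return R.from_euler("z",.16).apply([x,y,0])+[.46,-.2275,z]+o.apply([0,0,.0187]),o
if __name__=="__main__":
    for fl,j7 in((0,1.3),(1,-1.8)):
        x0=[-.24,.6,0,2.0,3.14,.3,j7]
        for a in((-.053,-.066,.152),(-.018,-.066,.091),(-.08,-.066,.1),(-.1,-.066,.2),(-.018,.066,.091),(-.08,.066,.1),(-.018,.11,.091),(-.08,.11,.1),(-.018,-.11,.091),(-.1,-.11,.16)): 
            q,er=ik(*gr(*a),x0,fl);print(fl,a,q.round(2),er)
        for z in(.065,.15):
            q,er=ik(*tn(-.015,0,z,30,6),[.46,.6,0,2.,3.14,.3,j7+.9],fl);print("tin",z,q.round(2),er)
E
python3 ik4.py
```

```text
0 (-0.053, -0.066, 0.152) [-0.61  0.49  0.33  2.28  3.07  0.11  1.31] 0.0
0 (-0.018, -0.066, 0.091) [-0.5   0.65  0.23  2.24  3.05  0.23  1.34] 0.0
0 (-0.08, -0.066, 0.1) [-0.57  0.6   0.25  2.39  3.    0.33  1.34] 0.0
0 (-0.1, -0.066, 0.2) [-0.76  0.35  0.44  2.35  2.11  0.04  2.24] 0.2
0 (-0.018, 0.066, 0.091) [-0.89  0.71  0.44  2.1   3.1   0.07  1.02] 0.0
0 (-0.08, 0.066, 0.1) [-1.02  0.67  0.5   2.23  3.05  0.12  1.01] 0.0
0 (-0.018, 0.11, 0.091) [-0.64  0.7  -0.07  2.03  1.61  0.36  2.51] 0.0
0 (-0.08, 0.11, 0.1) [-1.12  0.7   0.54  2.16  3.1   0.05  0.87] 0.0
0 (-0.018, -0.11, 0.091) [-0.35  0.64  0.16  2.27  3.07  0.27  1.42] 0.0
0 (-0.1, -0.11, 0.16) [-0.81  0.49  0.73  2.39  4.13  0.26  0.34] 3.5
tin 0.065 [ 1.14  0.8  -0.66  2.27  3.21  0.09  2.34] 0.0
tin 0.15 [ 1.19  0.62 -0.72  2.27  4.47  0.04  1.  ] 14.3
1 (-0.053, -0.066, 0.152) [-0.61  0.49  0.33  2.28  3.07  0.11 -1.83] 0.0
1 (-0.018, -0.066, 0.091) [-0.5   0.65  0.23  2.24  3.05  0.23 -1.8 ] 0.0
1 (-0.08, -0.066, 0.1) [-0.57  0.6   0.25  2.39  3.    0.33 -1.8 ] 0.0
1 (-0.1, -0.066, 0.2) [-0.76  0.35  0.44  2.35  2.11  0.04 -0.9 ] 0.2
1 (-0.018, 0.066, 0.091) [-0.89  0.71  0.44  2.1   3.1   0.07 -2.12] 0.0
1 (-0.08, 0.066, 0.1) [-1.02  0.67  0.5   2.23  3.05  0.12 -2.13] 0.0
1 (-0.018, 0.11, 0.091) [-0.64  0.7  -0.07  2.03  1.61  0.36 -0.63] 0.0
1 (-0.08, 0.11, 0.1) [-1.12  0.7   0.54  2.16  3.1   0.05 -2.27] 0.0
1 (-0.018, -0.11, 0.091) [-0.35  0.64  0.16  2.27  3.07  0.27 -1.72] 0.0
1 (-0.1, -0.11, 0.16) [ 0.5   0.76 -1.31  2.39  1.71  0.97 -0.39] 2.5
tin 0.065 [ 1.14  0.8  -0.66  2.27  3.21  0.09 -0.8 ] 0.0
tin 0.15 [ 1.19  0.62 -0.72  2.27  4.47  0.04 -2.15] 14.3
```

```bash
cat > chain.py <<'E'
from ik4 import *
def show(n,q,er): print(n,q.round(2),er)
if __name__=="__main__":
    for y in(-.066,.066,.11):
        q=np.array([-.2,.65,-.5,2.2,1.8,.5,-.6])
        for a in((-.053,y,.152),(-.018,y,.091),(-.04,y,.098),(-.08,y,.1),(-.08,y,.14)):
            q,er=ik(*gr(*a),q,1,w=.0005);show(a,q,er)
        for a,ph in((( -.08,y,.2),10),((-.08,y,.25),-10)):
            o=ori(.02,np.radians(ph));q,er=ik(rk(*a)+o.apply([0,0,.0187]),o,q,1,w=.0);show(a,q,er)
    for z in(.15,.065): q,er=ik(*tn(.015,0,z,-30,6),q,1,w=0);show("tin",q,er)
    s=ctrl.read_state();q0=s["joints"]
    q1,er=ik(*gr(-.053,-.066,.172),np.array([-.2,.65,-.5,2.2,1.8,.5,-.6]),1);show("pre1",q1,er)
    for a in np.linspace(0,1,9):
        p,r=fk3(q0+a*(q1-q0),F);print(p.round(3),(r*C).apply([0,0,1]).round(2))
E
python3 chain.py
```

```text
(-0.053, -0.066, 0.152) [-0.27  0.48 -0.15  2.29  2.    0.28 -0.75] 0.0
(-0.018, -0.066, 0.091) [-0.19  0.65 -0.23  2.24  2.24  0.38 -0.95] 0.0
(-0.04, -0.066, 0.098) [-0.27  0.61 -0.14  2.29  2.37  0.36 -1.11] 0.0
(-0.08, -0.066, 0.1) [-0.32  0.59 -0.12  2.39  2.47  0.41 -1.26] 0.0
(-0.08, -0.066, 0.14) [-0.44  0.48  0.05  2.36  2.44  0.25 -1.22] 0.0
(-0.08, -0.066, 0.2) [-0.    0.43 -0.47  2.02  0.46  0.62  0.81] 0.0
(-0.08, -0.066, 0.25) [ 0.07  0.52 -0.55  1.7   0.21  1.16  1.05] 0.0
(-0.053, 0.066, 0.152) [-0.62  0.53 -0.07  2.13  1.46  0.34 -0.45] 0.0
(-0.018, 0.066, 0.091) [-0.55  0.68 -0.1   2.1   1.8   0.36 -0.75] 0.0
(-0.04, 0.066, 0.098) [-0.63  0.65 -0.02  2.14  1.85  0.32 -0.84] 0.0
(-0.08, 0.066, 0.1) [-0.66  0.62 -0.05  2.23  1.93  0.37 -0.98] 0.0
(-0.08, 0.066, 0.14) [-0.72  0.54  0.04  2.2   1.64  0.3  -0.68] 0.0
(-0.08, 0.066, 0.2) [-0.45  0.47 -0.2   1.89  0.31  0.67  0.73] 0.0
(-0.08, 0.066, 0.25) [-0.3   0.55 -0.32  1.58  0.08  1.18  0.96] 0.0
(-0.053, 0.11, 0.152) [-0.63  0.56 -0.16  2.06  1.35  0.44 -0.39] 0.0
(-0.018, 0.11, 0.091) [-0.7   0.7   0.01  2.03  1.6
[... 174 characters left out ...]
 [-0.73  0.56 -0.06  2.13  1.45  0.39 -0.54] 0.0
(-0.08, 0.11, 0.2) [-0.5   0.51 -0.24  1.83  0.35  0.71  0.64] 0.0
(-0.08, 0.11, 0.25) [-0.35  0.59 -0.35  1.52  0.09  1.2   0.89] 0.0
tin [ 0.38  0.78 -0.11  1.53  0.22  1.36  1.94] 0.0
tin [ 0.4   0.89 -0.14  1.57  0.25  1.22  1.88] 0.0
pre1 [-0.36  0.43 -0.03  2.27  1.85  0.2  -0.6 ] 0.0
[0.53  0.137 0.154] [ 0.48 -0.   -0.88]
[0.525 0.135 0.15 ] [ 0.46 -0.01 -0.89]
[0.521 0.132 0.148] [ 0.45 -0.01 -0.89]
[0.518 0.131 0.146] [ 0.45 -0.01 -0.89]
[0.517 0.129 0.146] [ 0.45 -0.02 -0.89]
[0.517 0.129 0.147] [ 0.45 -0.01 -0.89]
[0.518 0.129 0.149] [ 0.46 -0.01 -0.89]
[0.521 0.131 0.152] [ 0.48 -0.   -0.88]
[0.524 0.134 0.156] [ 0.5   0.01 -0.87]
```

Emit:
{"op": "jog_arm", "data": {
  "commands": [0,0,-0.02,0,0,0,0.35,0,0,0,0,0,-0.175,0.35,0,0,0,0,0,-0.175,0.35,0,0,0,0,0,-0.175,0.35,0,0,0,0,0,-0.175,0.35,0,0,0,0,0,-0.175,0.35,0,0,0,0,0,-0.175,0.35,0,0,0,0,0,-0.175,0.35,0,0,0,0,0,-0.175,0.35,0,0,0,0,0,-0.175,0.35]
}}

```text
time: 10.0
ee_pos: [0.5185, 0.1392, 0.1712]
eef_rot: [0.675, 0.696, 0.17, 0.177]
wrist_force: [0.8, -0.6, 0.7]
width: 0.347
finger_force: 0.0
```

```bash
python3 -c "
from h import *
st();P,o=gr(-.053,-.066,.152);d(P,o*R.from_euler('z',np.pi))"
```

```text
t 10.0 [0.5185 0.1392 0.1712] x [-0.026  1.    -0.017] z [ 0.476 -0.003 -0.879] w 0.347 ff 0.0 wf [ 0.8 -0.6  0.7] j [-0.35  0.4  -0.09  2.22  1.32  0.24 -1.64]
shift [-0.0044 -0.012   0.0339] turn [-0.031 -0.012 -1.557]
```

Emit:
{"op": "jog_arm", "data": {
  "commands": [0,0,0,0,0,-0.174,0.35,0,0,0,0,0,-0.174,0.35,0,0,0,0,0,-0.174,0.35,0,0,0,0,0,-0.174,0.35,0,0,0,0,0,-0.174,0.35,0,0,0,0,0,-0.174,0.35,0,0,0,0,0,-0.174,0.35,0,0,0,0,0,-0.174,0.35,0,0,0,0,0,-0.165,0.35,0,0,0,0,0,0,0.35]
}}

```text
time: 11.25
ee_pos: [0.5187, 0.1391, 0.1711]
eef_rot: [-0.004, 0.969, -0.003, 0.246]
wrist_force: [0.6, 0.5, 0.4]
width: 0.352
finger_force: 0.0
```

```bash
python3 -c "
from h import *
st();P,o=gr(-.053,-.066,.152);d(P,o*R.from_euler('z',np.pi))"
```

```text
t 11.25 [0.5187 0.1391 0.1711] x [-0.879 -0.009 -0.476] z [ 0.476 -0.003 -0.879] w 0.352 ff 0.0 wf [0.6 0.5 0.4] j [-0.19  0.41 -0.3   2.22  1.38  0.33 -0.15]
shift [ 0.012  -0.0046  0.0337] turn [-0.013 -0.027 -0.008]
```

Emit:
{"op": "jog_arm", "data": {
  "commands": [0.006,-0.0023,0.012,-0.006,-0.013,-0.004,0.35,0.006,-0.0023,0.012,-0.006,-0.013,-0.004,0.35,0,0,0.01,0,0,0,0.35,0,0,0,0,0,0,0.35]
}}

```text
time: 11.75
ee_pos: [0.525, 0.1346, 0.1348]
eef_rot: [-0.009, 0.966, 0.002, 0.258]
wrist_force: [0.3, 0.4, 0.0]
width: 0.352
finger_force: 0.0
```

```bash
python3 -c "
from h import *
st();P,o=gr(-.018,-.066,.091);d(P,o*R.from_euler('z',np.pi))
c=cap('scene');save(c,'s2.png',(230,110,400,240),4)"
```

```text
t 11.75 [0.525  0.1346 0.1348] x [-0.867 -0.017 -0.498] z [ 0.498  0.009 -0.867] w 0.352 ff 0.0 wf [0.3 0.4 0. ] j [-0.19  0.49 -0.29  2.27  1.85  0.34 -0.61]
shift [ 0.0002 -0.0002  0.069 ] turn [-0.001 -0.002 -0.   ]
```

View pics/s2.png

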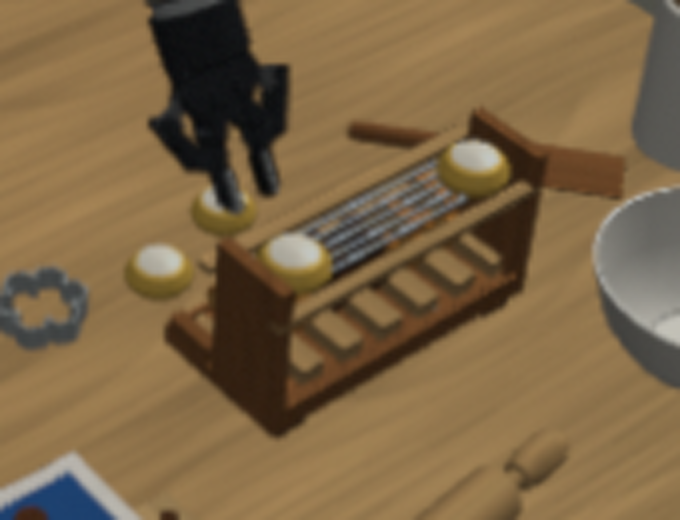

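The fingers (crop 230,190 and 265,180) hang in front of the rack at the slot, and nothing is touched. Now entering along the tool axis.

Emit:
{"op": "jog_arm", "data": {
  "commands": [0,0,0.016,0,0,0,0.35,0,0,0.016,0,0,0,0.35,0,0,0.016,0,0,0,0.35,0,0,0.013,0,0,0,0.35,0,0,0.008,0,0,0,0.35,0,0,0,0,0,0,0.35]
}}

```text
time: 12.55
ee_pos: [0.5597, 0.1355, 0.075]
eef_rot: [-0.01, 0.966, 0.002, 0.258]
wrist_force: [-0.7, 0.3, 0.3]
width: 0.349
finger_force: 0.0
```

```bash
python3 -c "
from h import *
st();P,o=gr(-.018,-.066,.091);d(P,o*R.from_euler('z',np.pi))"
```

```text
t 12.55 [0.5597 0.1355 0.075 ] x [-0.867 -0.019 -0.498] z [ 0.498  0.01  -0.867] w 0.349 ff 0.0 wf [-0.7  0.3  0.3] j [-0.11  0.66 -0.38  2.22  2.08  0.45 -0.78]
shift [ 0.0006 -0.0004 -0.0001] turn [-0.    -0.002  0.002]
```

Close gently.

Emit:
{"op": "jog_arm", "data": {
  "commands": [0,0,0,0,0,0,0.28,0,0,0,0,0,0,0.22,0,0,0,0,0,0,0.18,0,0,0,0,0,0,0.1,0,0,0,0,0,0,0,0,0,0,0,0,0,0],
  "force": 22
}}

```text
time: 13.3
ee_pos: [0.5597, 0.1357, 0.0756]
eef_rot: [-0.011, 0.966, 0.002, 0.258]
wrist_force: [-2.2, -0.2, 4.2]
width: 0.16
finger_force: 26.8
```

Emit:
{"op": "jog_arm", "data": {
  "commands": [-0.0015,0,-0.0026,0,0,0,0,0.0097,0,-0.0073,0,0,0,0,0.011,0,-0.011,0,0,0,0,0.0153,0,-0.0135,0,0,0,0,0.0153,0,-0.0135,0,0,0,0,0,0,0,0,0,0,0]
}}

```text
time: 14.05
ee_pos: [0.4904, 0.1341, 0.0919]
eef_rot: [-0.012, 0.966, 0.002, 0.257]
wrist_force: [0.0, -1.0, 0.3]
width: 0.155
finger_force: 26.2
```

```bash
python3 -c "
from h import *
st()
c=cap('scene');save(c,'s3.png',(230,110,400,240),4)
c=cap('top');save(c,'t3.png',(108,130,268,260),4)"
```

```text
t 14.05 [0.4904 0.1341 0.0919] x [-0.868 -0.022 -0.497] z [ 0.497  0.01  -0.868] w 0.155 ff 26.2 wf [ 0.  -1.   0.3] j [-0.11  0.59 -0.46  2.38  2.11  0.54 -0.9 ]
```

View pics/s3.png

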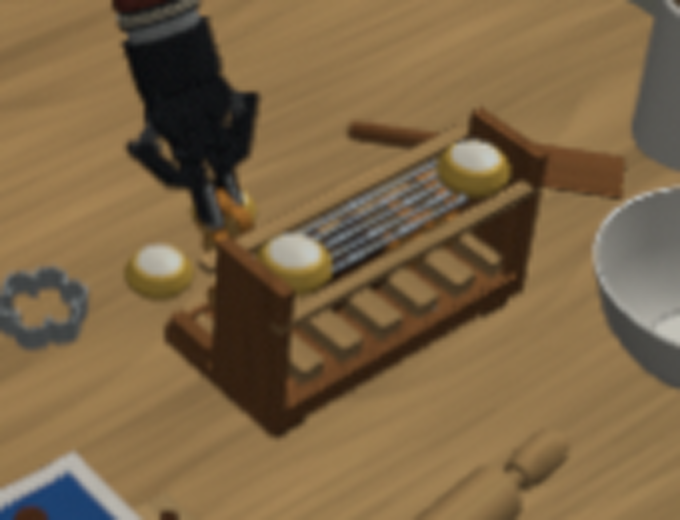

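The biscuit is between the fingers (crop 235,210), clear of the rack. Now lift and swing the tilt.

Emit:
{"op": "jog_arm", "data": {
  "commands": [-0.012,0,-0.022,0,0,0,0,-0.012,0,-0.022,0,0.1,0,0,-0.01,0,-0.023,0,0.17,0,0,-0.005,0,-0.025,0,0.17,0,0,0,0,-0.025,0,0.17,0,0,0.004,0,-0.025,0,0.17,0,0,0,0,0,0,0.17,0,0,0,0,0,0,0.1,0,0,0,0,0,0,0,0,0]
}}

```text
time: 15.28
ee_pos: [0.4892, 0.1006, 0.1666]
eef_rot: [0.024, 0.997, -0.061, -0.049]
wrist_force: [-0.3, 0.5, -0.1]
width: 0.159
finger_force: 26.1
```

```bash
cat >> h.py <<'E'
TX,TY,TA=.460,-.2275,.16
def tp(k,hg,gx=.0148,sh=.003,lean=6,phi=-30):
    """TCP pose with grasp point hg above the biscuit's lower edge, in pocket k"""
    y=(-.0415,.0015,.0445)[k-1]+sh;t=R.from_euler("z",TA);l=t*R.from_euler("x",np.radians(lean))
    o=ori(TA,np.radians(phi),np.radians(lean))
    P=np.array([TX,TY,.003])+t.apply([0,y,0])+l.apply([gx,0,hg])+o.apply([0,0,.0187])
    return P,o*R.from_euler("z",np.pi)
E
python3 -c "
from h import *
st();d(*tp(1,.135))
c=cap('scene');save(c,'s4.png')
import meas
b,z=meas.blobs(c,(8,120,60),(22,255,255),(180,60,340,200),4);print(b)
s=ctrl.read_state();q=R.from_quat(s['eef_rot'])
g=s['ee_pos']-q.apply([0,0,.0187]);print('G',g,proj(c,g))
"
```

```text
t 15.28 [0.4892 0.1006 0.1666] x [-0.994  0.054  0.095] z [-0.101 -0.118 -0.988] w 0.159 ff 26.1 wf [-0.3  0.5 -0.1] j [ 0.09  0.59 -0.61  1.82  0.46  1.02  0.79]
shift [-0.009  -0.3694  0.0912] turn [-0.156  0.423 -0.264]
[(np.int32(15119), (np.float64(260.18857067266356), np.float64(136.09438454924268)), [180, 61, 160, 139, 15119]), (np.int32(52), (np.float64(239.53846153846155), np.float64(186.19230769230768)), [234, 183, 12, 8, 52]), (np.int32(33), (np.float64(335.93939393939394), np.float64(197.42424242424244)), [330, 194, 10, 6, 33])]
G [0.48958493 0.10325737 0.18521852] [279.01520254 146.12351319]
```

Emit:
{"op": "jog_arm", "data": {
  "commands": [-0.001,-0.041,0.005,0,0,0,0,-0.001,-0.041,0.008,0,0,0,0,-0.001,-0.041,0.01,0,0,0,0,-0.001,-0.041,0.01,0,0,0,0,-0.001,-0.041,0.01,0,0,0,0,-0.001,-0.041,0.01,0,0,0,0,-0.001,-0.041,0.01,0,0,0,0,-0.001,-0.041,0.01,0,0,0,0,-0.001,-0.041,0.01,-0.052,0.141,-0.088,0,0,0,0,-0.052,0.141,-0.088,0,0,0,0,-0.052,0.141,-0.088,0,0,0,0,0,0,0,0]
}}

```text
time: 16.82
ee_pos: [0.4743, -0.2735, 0.128]
eef_rot: [-0.093, 0.96, 0.029, -0.263]
wrist_force: [-0.4, 0.1, -0.9]
width: 0.159
finger_force: 26.2
```

```bash
python3 -c "
from h import *
st();d(*tp(1,.135));d(*tp(1,.07))"
```

```text
t 16.82 [ 0.4743 -0.2735  0.128 ] x [-0.845 -0.194  0.499] z [-0.51   0.007 -0.86 ] w 0.159 ff 26.2 wf [-0.4  0.1 -0.9] j [ 0.67  0.88 -0.56  1.44  0.5   1.51  1.75]
shift [-0.0021 -0.0039  0.0063] turn [-0.002 -0.003  0.004]
shift [-0.0348 -0.0039  0.0625] turn [-0.002 -0.003  0.004]
```

```bash
cat > bis.py <<'E'
from h import *
def bis():
    c=cap("scene");s=ctrl.read_state();q=R.from_quat(s["eef_rot"]);g=s["ee_pos"]-q.apply([0,0,.0187])
    n=q.apply([0,1,0]);n=n if n[1]<0 else -n        # face towards -y
    up=np.array([0,0,1])-n[2]*n;up/=np.linalg.norm(up);ux=np.cross(up,n);ux=ux if ux[0]>0 else -ux
    u,v=proj(c,g-.025*up).astype(int)
    hsv=cv2.cvtColor(c["pixels"],cv2.COLOR_RGB2HSV)
    m=cv2.inRange(hsv,(5,175,50),(25,255,255));w=np.zeros_like(m);w[v-45:v+45,u-45:u+45]=m[v-45:v+45,u-45:u+45]
    k,l,stt,ce=cv2.connectedComponentsWithStats(w);i=1+np.argmax(stt[1:,4]);print("area",stt[i],hsv[v,u],"wood",np.median(hsv[v-60:v+60,u+40:u+60].reshape(-1,3),0))
    X=[]
    for b,a in np.argwhere(l==i):
        o,dd=ray(c,a,b);p0=g+.007*n;t=((p0-o)@n)/(dd@n);p=o+t*dd-g;X.append((p@ux,p@up))
    X=1000*np.array(X);print("x",np.percentile(X[:,0],[0,2,98,100]).round(1),"v",np.percentile(X[:,1],[0,2,98,100]).round(1))
    save(c,"b.png",(u-50,v-50,u+50,v+50),5)
if __name__=="__main__": bis()
E
python3 bis.py
```

```text
area [179 206   6  10  31] [ 15 161  57] wood [ 18. 124. 146.]
x [12.2 12.7 40.7 41.9] v [-44.4 -40.5   6.    6.7]
```

View pics/b.png

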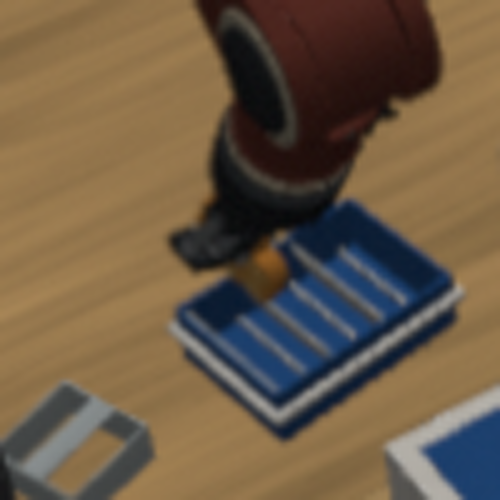

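The biscuit (crop 262,272) hangs over pocket 1's end of the tin. Descending to a few mm above the floor.

Emit:
{"op": "jog_arm", "data": {
  "commands": [-0.0087,-0.001,0.0156,0,0,0,0,-0.0087,-0.001,0.0156,0,0,0,0,-0.0087,-0.001,0.0156,0,0,0,0,-0.0087,-0.001,0.0156,0,0,0,0,0,0,0,0,0,0,0,0,0,0,0,0,0,0]
}}

```text
time: 17.62
ee_pos: [0.4724, -0.2715, 0.0589]
eef_rot: [-0.092, 0.96, 0.029, -0.262]
wrist_force: [-1.0, 0.1, 0.0]
width: 0.157
finger_force: 26.2
```

```bash
python3 -c "
from h import *
st();d(*tp(1,.07));d(*tp(1,.064))"
```

```text
t 17.62 [ 0.4724 -0.2715  0.0589] x [-0.846 -0.192  0.498] z [-0.509  0.007 -0.861] w 0.157 ff 26.2 wf [-1.   0.1  0. ] j [ 0.66  0.96 -0.54  1.48  0.54  1.39  1.71]
shift [-0.0014  0.001   0.0021] turn [-0.002 -0.001  0.003]
shift [-0.0044  0.001   0.0073] turn [-0.002 -0.001  0.003]
```

Emit:
{"op": "jog_arm", "data": {
  "commands": [-0.0007,0,0.0013,0,0,0,0,-0.0007,0,0.0013,0,0,0,0,-0.0005,0,0.0009,0,0,0,0,0,0,0,0,0,0,0]
}}

```text
time: 18.12
ee_pos: [0.4719, -0.2711, 0.0548]
eef_rot: [-0.092, 0.96, 0.029, -0.262]
wrist_force: [0.7, 1.1, -0.6]
width: 0.159
finger_force: 26.2
```

Emit:
{"op": "jog_arm", "data": {
  "commands": [-0.0005,0,0.0009,0,0,0,0,-0.0005,0,0.0009,0,0,0,0,0,0,0,0,0,0,0]
}}

```text
time: 18.5
ee_pos: [0.4718, -0.2709, 0.0527]
eef_rot: [-0.092, 0.96, 0.029, -0.262]
wrist_force: [-0.6, 0.7, -0.9]
width: 0.154
finger_force: 26.2
```

Emit:
{"op": "jog_arm", "data": {
  "commands": [-0.0005,0,0.0009,0,0,0,0,-0.0003,0,0.0005,0,0,0,0,0,0,0,0,0,0,0]
}}

```text
time: 18.88
ee_pos: [0.4718, -0.2707, 0.0511]
eef_rot: [-0.092, 0.96, 0.029, -0.262]
wrist_force: [0.5, 0.0, -0.1]
width: 0.159
finger_force: 26.2
```

Emit:
{"op": "jog_arm", "data": {
  "commands": [-0.0005,0,0.0009,0,0,0,0,0,0,0,0,0,0,0]
}}

```text
time: 19.12
ee_pos: [0.4717, -0.2706, 0.0501]
eef_rot: [-0.092, 0.96, 0.029, -0.262]
wrist_force: [0.7, -0.1, -0.5]
width: 0.157
finger_force: 26.2
```

Emit:
{"op": "jog_arm", "data": {
  "commands": [-0.0005,0,0.0009,0,0,0,0,0,0,0,0,0,0,0]
}}

```text
time: 19.38
ee_pos: [0.4717, -0.2705, 0.049]
eef_rot: [-0.092, 0.96, 0.029, -0.262]
wrist_force: [-0.1, 0.0, -0.4]
width: 0.161
finger_force: 26.2
```

Emit:
{"op": "jog_arm", "data": {
  "commands": [-0.0005,0,0.0009,0,0,0,0,0,0,0,0,0,0,0]
}}

```text
time: 19.62
ee_pos: [0.4718, -0.2705, 0.0482]
eef_rot: [-0.092, 0.96, 0.029, -0.262]
wrist_force: [0.3, 0.3, -0.2]
width: 0.163
finger_force: 26.3
```

Emit:
{"op": "jog_arm", "data": {
  "commands": [-0.0005,0,0.0009,0,0,0,0,0,0,0,0,0,0,0]
}}

```text
time: 19.88
ee_pos: [0.4718, -0.2704, 0.048]
eef_rot: [-0.092, 0.96, 0.029, -0.262]
wrist_force: [-0.4, -0.6, 5.5]
width: 0.158
finger_force: 26.9
```

```bash
python3 -c "
from h import *
st();d(*tp(1,.062));d(*tp(1,.060))"
```

```text
t 19.88 [ 0.4718 -0.2704  0.048 ] x [-0.845 -0.192  0.499] z [-0.509  0.007 -0.861] w 0.158 ff 26.9 wf [-0.4 -0.6  5.5] j [ 0.66  0.98 -0.53  1.49  0.55  1.38  1.7 ]
shift [-0.0003  0.001  -0.0007] turn [-0.003 -0.002  0.002]
shift [-0.0013  0.001   0.001 ] turn [-0.003 -0.002  0.002]
```

Emit:
{"op": "jog_arm", "data": {
  "commands": [0,0,0,0,0,0,0.18,0,0,0,0,0,0,0.2,0,0,0,0,0,0,0.23,0,0,0,0,0,0,0.26,0,0,0,0,0,0,0.26]
}}

```text
time: 20.5
ee_pos: [0.4716, -0.2703, 0.047]
eef_rot: [-0.092, 0.96, 0.029, -0.262]
wrist_force: [-0.2, 0.1, -0.5]
width: 0.264
finger_force: 0.0
```

Emit:
{"op": "jog_arm", "data": {
  "commands": [0,0,-0.008,0,0,0,0.26,0,0,-0.015,0,0,0,0.26,0,0,-0.03,0,0,0,0.26,0,0,-0.04,0,0,0,0.3,0,0,-0.05,0,-0.17,0,0.35,0,0,0,0,-0.17,0,0.35,0,0,0,0,-0.17,0,0.35,0,0,0,0,0,0,0.35]
}}

```text
time: 21.5
ee_pos: [0.5418, -0.2737, 0.1716]
eef_rot: [-0.08, 0.995, 0.05, -0.012]
wrist_force: [1.1, -0.1, 0.3]
width: 0.348
finger_force: 0.0
```

```bash
python3 -c "
from h import *
import pickle
st()
P,o=gr(-.053,.066,.172);d(P,ori(.02)*R.from_euler('z',np.pi))
a=cap('scene');b=cap('top')
im=np.hstack([cv2.resize(a['pixels'][165:250,140:235],None,fx=4,fy=4.0),cv2.resize(b['pixels'][185:270,270:365],None,fx=4,fy=4.0)])
cv2.imwrite('pics/p1.png',im[:,:,::-1])"
```

```text
t 21.5 [ 0.5418 -0.2737  0.1716] x [-0.987 -0.161  0.017] z [-0.033  0.098 -0.995] w 0.348 ff 0.0 wf [ 1.1 -0.1  0.3] j [ 0.86  0.74 -0.71  1.55  0.41  1.09  1.8 ]
shift [-0.0671  0.532   0.0691] turn [ 0.1   -0.024  0.141]
```

View pics/p1.png

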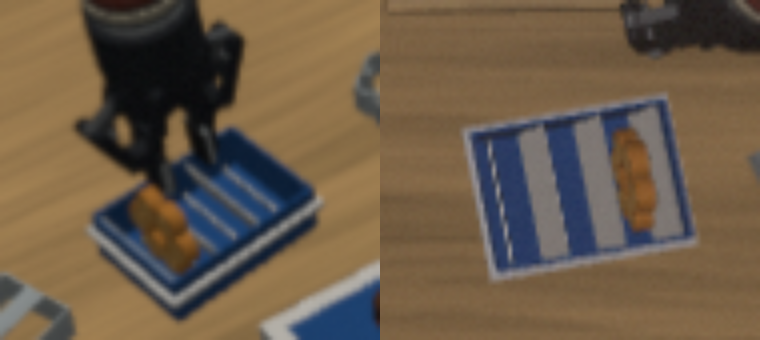

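Pocket 1 now holds a golden biscuit standing upright (left panel 165,230; right panel 632,180). Next is the +66 mm slot.

Emit:
{"op": "jog_arm", "data": {
  "commands": [-0.0014,0.049,0.0023,0.01,0,0.013,0.35,-0.0014,0.049,0.0023,0.01,0,0.013,0.35,-0.0014,0.049,0.0023,0.01,0,0.013,0.35,-0.0014,0.049,0.0023,0.01,0,0.013,0.35,-0.0014,0.049,0.0023,0.01,0,0.013,0.35,-0.0014,0.049,0.0023,0.01,0,0.013,0.35,-0.0014,0.049,0.0023,0.01,0,0.013,0.35,-0.0014,0.049,0.0023,0.01,0,0.013,0.35,-0.0014,0.049,0.0023,0.01,0,0.013,0.35,-0.0014,0.049,0,0.01,0,0.013,0.35,0,0.049,0,0,0,0.013,0.35,0,0,0,0,0,0,0.35]
}}

```text
time: 23.1
ee_pos: [0.5027, 0.2751, 0.1785]
eef_rot: [-0.017, 1.0, 0.003, -0.011]
wrist_force: [-0.4, -0.3, -0.3]
width: 0.35
finger_force: 0.0
```

```bash
python3 -c "
from h import *
st()
P,o=gr(-.053,.066,.172);d(P,o*R.from_euler('z',np.pi))"
```

```text
t 23.1 [0.5027 0.2751 0.1785] x [-0.999 -0.034  0.022] z [-0.022  0.007 -1.   ] w 0.35 ff 0.0 wf [-0.4 -0.3 -0.3] j [-0.15  0.63 -0.62  1.69  0.4   0.97  0.69]
shift [-0.019  -0.0095  0.0223] turn [ 0.011 -0.546  0.012]
```

Emit:
{"op": "jog_arm", "data": {
  "commands": [0,-0.005,0,0,-0.1,0,0.35,0,-0.0045,0,0,-0.1,0,0.35,0,0,0,0,-0.07,0,0.35,0,0,0,0,-0.07,0,0.35,0,0,0,0,-0.07,0,0.35,0,0,0,0,-0.07,0,0.35,0,0,0,0,-0.07,0,0.35,0,0,0,0,0,0,0.35]
}}

```text
time: 24.1
ee_pos: [0.5039, 0.2584, 0.1775]
eef_rot: [-0.013, 0.965, 0.003, 0.261]
wrist_force: [0.1, -0.4, -0.8]
width: 0.348
finger_force: 0.0
```

```bash
python3 -c "
from h import *
st()
P,o=gr(-.053,.066,.152);d(P,o*R.from_euler('z',np.pi))"
```

```text
t 24.1 [0.5039 0.2584 0.1775] x [-0.863 -0.024 -0.504] z [ 0.504  0.013 -0.864] w 0.348 ff 0.0 wf [ 0.1 -0.4 -0.8] j [-0.63  0.43 -0.07  2.14  1.21  0.37 -0.19]
shift [0.0056 0.0074 0.045 ] turn [0.002 0.004 0.007]
```

Good configuration. Correct, then enter.

Emit:
{"op": "jog_arm", "data": {
  "commands": [0.003,0.004,0.015,0,0.002,0.004,0.35,0.0026,0.0034,0.015,0,0.002,0.003,0.35,0,0,0.015,0,0,0,0.35,0,0,0,0,0,0,0.35]
}}

```text
time: 24.6
ee_pos: [0.5238, 0.2644, 0.1356]
eef_rot: [-0.007, 0.966, 0.004, 0.259]
wrist_force: [-0.3, -1.3, -0.7]
width: 0.35
finger_force: 0.0
```

```bash
python3 -c "
from h import *
st()
P,o=gr(-.018,.066,.091);d(P,o*R.from_euler('z',np.pi))"
```

```text
t 24.6 [0.5238 0.2644 0.1356] x [-0.866 -0.011 -0.501] z [ 0.501  0.011 -0.866] w 0.35 ff 0.0 wf [-0.3 -1.3 -0.7] j [-0.67  0.53  0.01  2.12  1.41  0.3  -0.41]
shift [0.0021 0.0019 0.069 ] turn [ 0.001  0.001 -0.006]
```

Emit:
{"op": "jog_arm", "data": {
  "commands": [0.002,0.002,0.016,0,0,-0.005,0.35,0,0,0.016,0,0,0,0.35,0,0,0.016,0,0,0,0.35,0,0,0.013,0,0,0,0.35,0,0,0.008,0,0,0,0.35,0,0,0,0,0,0,0.35]
}}

```text
time: 25.35
ee_pos: [0.5558, 0.2672, 0.0754]
eef_rot: [-0.009, 0.966, 0.004, 0.259]
wrist_force: [-0.5, 0.7, 0.5]
width: 0.348
finger_force: 0.0
```

```bash
python3 -c "
from h import *
st();P,o=gr(-.018,.066,.091);d(P,o*R.from_euler('z',np.pi))"
```

```text
t 25.35 [0.5558 0.2672 0.0754] x [-0.865 -0.016 -0.501] z [ 0.501  0.012 -0.866] w 0.348 ff 0.0 wf [-0.5  0.7  0.5] j [-0.63  0.67  0.01  2.09  1.8   0.29 -0.78]
shift [-0.0003 -0.0002  0.0009] turn [ 0.002  0.001 -0.002]
```

Emit:
{"op": "jog_arm", "data": {
  "commands": [0,0,0.0005,0,0,0,0.28,0,0,0,0,0,0,0.22,0,0,0,0,0,0,0.18,0,0,0,0,0,0,0.1,0,0,0,0,0,0,0,0,0,0,0,0,0,0],
  "force": 22
}}

```text
time: 26.1
ee_pos: [0.5555, 0.2676, 0.0753]
eef_rot: [-0.01, 0.966, 0.004, 0.259]
wrist_force: [-2.2, -0.4, 5.2]
width: 0.156
finger_force: 25.5
```

Emit:
{"op": "jog_arm", "data": {
  "commands": [-0.0015,0,-0.0026,0,0,0,0,0.0097,0,-0.0073,0,0,0,0,0.011,0,-0.011,0,0,0,0,0.0153,0,-0.0135,0,0,0,0,0.0153,0,-0.0135,0,0,0,0,0,0,0,0,0,0,0]
}}

```text
time: 26.85
ee_pos: [0.4867, 0.2663, 0.0914]
eef_rot: [-0.011, 0.966, 0.004, 0.258]
wrist_force: [0.3, 0.1, -0.4]
width: 0.156
finger_force: 24.8
```

```bash
python3 -c "
from h import *
st()"
```

```text
t 26.85 [0.4867 0.2663 0.0914] x [-0.866 -0.019 -0.499] z [ 0.499  0.013 -0.867] w 0.156 ff 24.8 wf [ 0.3  0.1 -0.4] j [-0.67  0.6  -0.07  2.23  1.85  0.37 -0.91]
```

Emit:
{"op": "jog_arm", "data": {
  "commands": [-0.012,0,-0.022,0,0,0,0,-0.012,0,-0.022,0,0.05,0,0,-0.012,0,-0.022,0,0.07,0,0,-0.01,0,-0.022,0,0.07,0,0,0,0,0,0,0.07,0,0,0,0,0,0,0.07,0,0,0,0,0,0,0.09,0,0,0,0,0,0,0.12,0,0,0,0,0,0,0.15,0,0,0,0,0,0,0.15,0,0,0,0,0,0,0.15,0,0,0,0,0,0,0,0,0]
}}

```text
time: 28.35
ee_pos: [0.4944, 0.2584, 0.1604]
eef_rot: [0.001, 0.982, -0.008, -0.191]
wrist_force: [-0.6, 0.7, -0.1]
width: 0.159
finger_force: 24.8
```

```bash
python3 -c "
from h import *
st();d(*tp(2,.135))"
```

```text
t 28.35 [0.4944 0.2584 0.1604] x [-0.927  0.005  0.375] z [-0.375 -0.016 -0.927] w 0.159 ff 24.8 wf [-0.6  0.7 -0.1] j [-0.12  0.79 -0.59  1.48  0.2   1.31  0.85]
shift [ 0.0086 -0.4921  0.0548] turn [-0.04   0.146 -0.196]
```

Emit:
{"op": "jog_arm", "data": {
  "commands": [0,-0.03,0,0,0,0,0,0.001,-0.046,0.005,0,0,0,0,0.001,-0.046,0.005,0,0,0,0,0.001,-0.046,0.005,0,0,0,0,0.001,-0.046,0.006,0,0,0,0,0.001,-0.046,0.006,0,0,0,0,0.001,-0.046,0.006,0,0,0,0,0.001,-0.046,0.006,0,0,0,0,0.001,-0.046,0.005,0,0,0,0,0.001,-0.046,0.005,0,0,0,0,0,-0.048,0.005,-0.02,0.073,-0.098,0,0,0,0,-0.02,0.073,-0.098,0]
}}

```text
time: 29.85
ee_pos: [0.4649, -0.2379, 0.1242]
eef_rot: [-0.091, 0.96, 0.028, -0.262]
wrist_force: [-0.4, 1.2, -0.9]
width: 0.159
finger_force: 24.8
```

Emit:
{"op": "jog_arm", "data": {
  "commands": [0,0,0,0,0,0,0]
}}

```text
time: 29.98
ee_pos: [0.4669, -0.2316, 0.1234]
eef_rot: [-0.094, 0.96, 0.03, -0.261]
wrist_force: [-0.4, 0.4, -0.3]
width: 0.153
finger_force: 24.8
```

```bash
python3 -c "
from h import *
st();d(*tp(2,.135));d(*tp(2,.072))
import meas
c=cap('top');b,z=meas.blobs(c,(5,150,50),(20,255,255),(270,185,365,270),3,8)
for x in b: 
  print(x[0],onz(c,*x[1],.05),R.from_euler('z',-TA).apply(onz(c,*x[1],.05)-[TX,TY,0]).round(4))"
```

```text
t 29.98 [ 0.4669 -0.2316  0.1234] x [-0.847 -0.195  0.495] z [-0.506  0.009 -0.862] w 0.153 ff 24.8 wf [-0.4  0.4 -0.3] j [ 0.61  0.85 -0.52  1.52  0.45  1.44  1.71]
shift [-0.0003 -0.003   0.002 ] turn [-0.001  0.002  0.006]
shift [-0.0317 -0.0031  0.0566] turn [-0.001  0.002  0.006]
210 [ 0.45546508 -0.25700266  0.05      ] [-0.0092 -0.0284  0.05  ]
```

Emit:
{"op": "jog_arm", "data": {
  "commands": [-0.0079,-0.0008,0.0141,0,0,0,0,-0.0079,-0.0008,0.0141,0,0,0,0,-0.0079,-0.0008,0.0141,0,0,0,0,-0.0075,-0.0008,0.013,0,0,0,0,0,0,0,0,0,0,0,0,0,0,0,0,0,0]
}}

```text
time: 30.78
ee_pos: [0.4658, -0.2287, 0.0605]
eef_rot: [-0.094, 0.96, 0.03, -0.261]
wrist_force: [-0.7, -0.1, 0.3]
width: 0.155
finger_force: 24.8
```

```bash
python3 -c "
from h import *
st();d(*tp(2,.0660))"
```

```text
t 30.77 [ 0.4658 -0.2287  0.0605] x [-0.846 -0.196  0.496] z [-0.507  0.009 -0.862] w 0.155 ff 24.8 wf [-0.7 -0.1  0.3] j [ 0.6   0.93 -0.5   1.56  0.49  1.33  1.67]
shift [-0.004   0.0006  0.007 ] turn [-0.001  0.001  0.006]
```

Step down ~1.2 mm per call and watch the force.

Emit:
{"op": "jog_arm", "data": {
  "commands": [-0.0007,0,0.0012,0,0,0,0,-0.0007,0,0.0012,0,0,0,0,-0.0007,0,0.0012,0,0,0,0,0,0,0,0,0,0,0]
}}

```text
time: 31.28
ee_pos: [0.4654, -0.2283, 0.0562]
eef_rot: [-0.094, 0.96, 0.03, -0.261]
wrist_force: [-0.2, -0.3, -0.7]
width: 0.155
finger_force: 24.8
```

Emit:
{"op": "jog_arm", "data": {
  "commands": [-0.0006,0,0.001,0,0,0,0,0,0,0,0,0,0,0]
}}

```text
time: 31.52
ee_pos: [0.4654, -0.2282, 0.0551]
eef_rot: [-0.094, 0.96, 0.03, -0.261]
wrist_force: [0.1, -0.8, -0.8]
width: 0.156
finger_force: 24.8
```

Emit:
{"op": "jog_arm", "data": {
  "commands": [-0.0006,0,0.001,0,0,0,0,0,0,0,0,0,0,0]
}}

```text
time: 31.78
ee_pos: [0.4654, -0.228, 0.0538]
eef_rot: [-0.094, 0.96, 0.03, -0.261]
wrist_force: [-0.6, 0.1, -0.4]
width: 0.156
finger_force: 24.8
```

Emit:
{"op": "jog_arm", "data": {
  "commands": [-0.0006,0,0.001,0,0,0,0,0,0,0,0,0,0,0]
}}

```text
time: 32.02
ee_pos: [0.4654, -0.2279, 0.0527]
eef_rot: [-0.094, 0.96, 0.03, -0.261]
wrist_force: [0.2, 0.6, -0.7]
width: 0.156
finger_force: 24.8
```

Emit:
{"op": "jog_arm", "data": {
  "commands": [-0.0006,0,0.001,0,0,0,0,0,0,0,0,0,0,0]
}}

```text
time: 32.28
ee_pos: [0.4654, -0.2278, 0.0515]
eef_rot: [-0.094, 0.96, 0.03, -0.261]
wrist_force: [0.1, -0.5, -0.7]
width: 0.156
finger_force: 24.8
```

Emit:
{"op": "jog_arm", "data": {
  "commands": [-0.0006,0,0.001,0,0,0,0,0,0,0,0,0,0,0]
}}

```text
time: 32.52
ee_pos: [0.4656, -0.2277, 0.0505]
eef_rot: [-0.094, 0.96, 0.03, -0.261]
wrist_force: [0.2, -0.4, -0.1]
width: 0.159
finger_force: 24.9
```

Emit:
{"op": "jog_arm", "data": {
  "commands": [-0.0006,0,0.001,0,0,0,0,0,0,0,0,0,0,0]
}}

```text
time: 32.78
ee_pos: [0.4656, -0.2276, 0.0502]
eef_rot: [-0.094, 0.96, 0.03, -0.261]
wrist_force: [-0.4, 0.1, 5.7]
width: 0.16
finger_force: 25.5
```

Contact. Release and withdraw.

Emit:
{"op": "jog_arm", "data": {
  "commands": [0,0,0,0,0,0,0.18,0,0,0,0,0,0,0.2,0,0,0,0,0,0,0.23,0,0,0,0,0,0,0.26,0,0,0,0,0,0,0.26]
}}

```text
time: 33.4
ee_pos: [0.4655, -0.2276, 0.0492]
eef_rot: [-0.094, 0.96, 0.03, -0.261]
wrist_force: [0.2, -0.3, -0.4]
width: 0.258
finger_force: 0.0
```

Emit:
{"op": "jog_arm", "data": {
  "commands": [0,0,-0.008,0,0,0,0.26,0,0,-0.015,0,0,0,0.26,0,0,-0.03,0,0,0,0.26,0,0,-0.04,0,0,0,0.3,0,0,-0.05,0,-0.17,0,0.35,0,0,0,0.03,-0.17,0.05,0.35,0,0,0,0.03,-0.17,0.05,0.35,0,0,0,0.03,0,0.05,0.35,0,0,0,0,0,0,0.35]
}}

```text
time: 34.52
ee_pos: [0.5387, -0.2281, 0.1742]
eef_rot: [-0.016, 1.0, -0.001, -0.008]
wrist_force: [0.3, 0.3, 0.0]
width: 0.346
finger_force: 0.0
```

```bash
python3 -c "
from h import *
import meas
st()
P,o=gr(-.018,.11,.091);d([.49,.30,.175],ori(.02)*R.from_euler('z',np.pi))
c=cap('top');b,z=meas.blobs(c,(5,140,50),(20,255,255),(270,185,365,270),4,8)
for x in b: 
  print(x,R.from_euler('z',-TA).apply(onz(c,*x[1],.05)-[TX,TY,0]).round(4))
b,z=meas.blobs(c,(5,140,50),(20,255,255),(115,185,225,215),6,4)
for x in b: print(x)"
```

```text
t 34.52 [ 0.5387 -0.2281  0.1742] x [-0.999 -0.031  0.017] z [-0.017 -0.002 -1.   ] w 0.346 ff 0.0 wf [0.3 0.3 0. ] j [ 0.71  0.64 -0.58  1.67  0.41  0.98  1.58]
shift [ 0.0321  0.5294 -0.0013] turn [-0.002 -0.017  0.011]
(np.int32(178), (np.float64(333.0730337078652), np.float64(229.46629213483146)), [328, 218, 11, 24, 178]) [-0.004  -0.0369  0.05  ]
(np.int32(146), (np.float64(318.3904109589041), np.float64(231.66438356164383)), [314, 221, 10, 23, 146]) [-0.0031  0.007   0.05  ]
(np.int32(139), (np.float64(360.1438848920863), np.float64(243.1294964028777)), [352, 228, 13, 33, 139]) [-0.0568 -0.1074  0.05  ]
(np.int32(57), (np.float64(359.82456140350877), np.float64(219.66666666666666)), [350, 212, 15, 14, 57]) [ 0.0109 -0.121   0.05  ]
(np.int32(1030), (np.float64(175.1766990291262), np.float64(207.59708737864077)), [124, 194, 101, 21, 1030])
(np.int32(19), (np.float64(134.68421052631578), np.float64(190.05263157894737)), [131, 189, 10, 3, 19])
(np.int32(17), (np.float64(163.35294117647058), np.float64(199.35294117647058)), [162, 197, 4, 6, 17])
(np.int32(16), (np.float64(178.5), np.float64(198.6875)), [177, 197, 4, 5, 16])
(np.int32(15), (np.float64(116.66666666666667), np.float64(186.46666666666667)), [115, 185, 4, 5, 15])
(np.int32(14), (np.float64(179.5), np.float64(204.57142857142858)), [178, 203, 4, 4, 14])
```

Two biscuits stand at tin y ≈ -37 and +7 mm, both inside tolerance. Now the +110 slot.

Emit:
{"op": "jog_arm", "data": {
  "commands": [0.003,0.03,0,0,0,0,0.32,0.003,0.05,0,0,0,0,0.32,0.003,0.05,0,0,0,0,0.32,0.003,0.05,0,0,0,0,0.32,0.003,0.05,0,0,0,0,0.32,0.003,0.05,0,0,0,0,0.32,0.003,0.05,0,0,0,0,0.32,0.003,0.05,0,0,0,0,0.32,0.003,0.05,0,0,0,0,0.32,0.003,0.05,0,0,0,0.01,0.32,0.003,0.05,0,0,0,0,0.32,0,0,0,0,0,0,0.32]
}}

```text
time: 36.08
ee_pos: [0.4882, 0.307, 0.1732]
eef_rot: [-0.015, 1.0, 0.002, -0.01]
wrist_force: [1.1, 0.1, 0.6]
width: 0.316
finger_force: 0.0
```

Emit:
{"op": "jog_arm", "data": {
  "commands": [0,0,0,0,-0.1,0,0.32,0,0,0,0,-0.1,0,0.32,0,0,0,0,-0.07,0,0.32,0,0,0,0,-0.07,0,0.32,0,0,0,0,-0.07,0,0.32,0,0,0,0,-0.07,0,0.32,0,0,0,0,-0.06,0,0.32,0,0,0,0,0,0,0.32]
}}

```text
time: 37.08
ee_pos: [0.4894, 0.3002, 0.1722]
eef_rot: [-0.011, 0.966, 0.001, 0.257]
wrist_force: [-0.6, 0.1, -0.6]
width: 0.321
finger_force: 0.0
```

```bash
python3 -c "
from h import *
st();P,o=gr(-.055,.11,.1535);d(P,o*R.from_euler('z',np.pi))"
```

```text
t 37.08 [0.4894 0.3002 0.1722] x [-0.867 -0.021 -0.497] z [ 0.497  0.008 -0.868] w 0.321 ff 0.0 wf [-0.6  0.1 -0.6] j [-0.73  0.46 -0.05  2.1   1.13  0.42 -0.2 ]
shift [-0.0082  0.0096  0.0449] turn [-0.002 -0.003  0.004]
```

Emit:
{"op": "jog_arm", "data": {
  "commands": [-0.004,0.005,0.015,0,-0.002,0.002,0.32,-0.0042,0.0046,0.015,0,-0.001,0.002,0.32,0,0,0.015,0,0,0,0.32,0,0,0,0,0,0,0.32]
}}

```text
time: 37.58
ee_pos: [0.5205, 0.3092, 0.1359]
eef_rot: [-0.007, 0.966, 0.001, 0.258]
wrist_force: [-0.2, -0.2, -0.6]
width: 0.314
finger_force: 0.0
```

```bash
python3 -c "
from h import *
st();P,o=gr(-.020,.11,.091);d(P,o*R.from_euler('z',np.pi))"
```

```text
t 37.58 [0.5205 0.3092 0.1359] x [-0.866 -0.013 -0.499] z [ 0.499  0.006 -0.866] w 0.314 ff 0.0 wf [-0.2 -0.2 -0.6] j [-0.75  0.56  0.01  2.06  1.23  0.35 -0.3 ]
shift [0.0018 0.0014 0.0695] turn [-0.004 -0.001 -0.005]
```

Emit:
{"op": "jog_arm", "data": {
  "commands": [0.0018,0.0016,0.016,-0.003,0,-0.005,0.32,0,0,0.016,0,0,0,0.32,0,0,0.016,0,0,0,0.32,0,0,0.013,0,0,0,0.32,0,0,0.008,0,0,0,0.32,0,0,0,0,0,0,0.32]
}}

```text
time: 38.33
ee_pos: [0.5528, 0.3123, 0.0766]
eef_rot: [-0.01, 0.966, 0.003, 0.259]
wrist_force: [-0.0, 0.4, 0.5]
width: 0.323
finger_force: 0.0
```

```bash
python3 -c "
from h import *
st();P,o=gr(-.02,.11,.091);d(P,o*R.from_euler('z',np.pi))"
```

```text
t 38.33 [0.5528 0.3123 0.0766] x [-0.866 -0.018 -0.5  ] z [ 0.5    0.011 -0.866] w 0.323 ff 0.0 wf [-0.   0.4  0.5] j [-0.79  0.69  0.14  2.03  1.54  0.23 -0.6 ]
shift [ 0.0001 -0.0013  0.002 ] turn [0.001 0.    0.001]
```

Emit:
{"op": "jog_arm", "data": {
  "commands": [0,-0.0013,0.0015,0,0,0,0.28,0,0,0,0,0,0,0.22,0,0,0,0,0,0,0.18,0,0,0,0,0,0,0.1,0,0,0,0,0,0,0,0,0,0,0,0,0,0],
  "force": 22
}}

```text
time: 39.08
ee_pos: [0.5532, 0.3113, 0.076]
eef_rot: [-0.01, 0.966, 0.003, 0.259]
wrist_force: [-1.2, -0.8, 3.2]
width: 0.156
finger_force: 25.7
```

Emit:
{"op": "jog_arm", "data": {
  "commands": [-0.0015,0,-0.0026,0,0,0,0,0.0097,0,-0.0073,0,0,0,0,0.011,0,-0.011,0,0,0,0,0.0153,0,-0.0135,0,0,0,0,0.0153,0,-0.0135,0,0,0,0,0,0,0,0,0,0,0]
}}

```text
time: 39.83
ee_pos: [0.4846, 0.3102, 0.0921]
eef_rot: [-0.012, 0.966, 0.003, 0.258]
wrist_force: [0.3, 0.8, 0.0]
width: 0.159
finger_force: 25.2
```

```bash
python3 -c "
from h import *
st()"
```

```text
t 39.83 [0.4846 0.3102 0.0921] x [-0.866 -0.021 -0.499] z [ 0.499  0.013 -0.867] w 0.159 ff 25.2 wf [0.3 0.8 0. ] j [-0.86  0.62  0.11  2.16  1.66  0.29 -0.8 ]
```

Emit:
{"op": "jog_arm", "data": {
  "commands": [-0.012,0,-0.022,0,0,0,0,-0.012,0,-0.022,0,0.05,0,0,-0.012,0,-0.022,0,0.07,0,0,-0.01,0,-0.022,0,0.07,0,0,0,0,0,0,0.07,0,0,0,0,0,0,0.07,0,0,0,0,0,0,0.09,0,0,0,0,0,0,0.12,0,0,0,0,0,0,0.15,0,0,0,0,0,0,0.15,0,0,0,0,0,0,0.15,0,0,0,0,0,0,0,0,0]
}}

```text
time: 41.32
ee_pos: [0.4913, 0.3057, 0.1737]
eef_rot: [-0.004, 0.978, -0.004, -0.21]
wrist_force: [0.7, -0.1, -0.7]
width: 0.158
finger_force: 25.1
```

```bash
python3 -c "
from h import *
st();d(*tp(3,.135,sh=0,lean=8))"
```

```text
t 41.33 [0.4913 0.3057 0.1737] x [-0.912 -0.006  0.411] z [-0.411 -0.01  -0.912] w 0.158 ff 25.1 wf [ 0.7 -0.1 -0.7] j [-0.21  0.81 -0.55  1.38  0.14  1.38  0.84]
shift [ 0.0089 -0.5041  0.0657] turn [-0.061  0.11  -0.2  ]
```

Emit:
{"op": "jog_arm", "data": {
  "commands": [0,-0.034,0.004,0,0,0,0,0.001,-0.047,0.006,0,0,0,0,0.001,-0.047,0.006,0,0,0,0,0.001,-0.047,0.006,0,0,0,0,0.001,-0.047,0.006,0,0,0,0,0.001,-0.047,0.006,0,0,0,0,0.001,-0.047,0.006,0,0,0,0,0.001,-0.047,0.006,0,0,0,0,0.001,-0.047,0.006,0,0,0,0,0.001,-0.047,0.006,0,0,0,0,0,-0.047,0.005,-0.02,0.055,-0.1,0,0,0,0,-0.02,0.055,-0.1,0]
}}

```text
time: 42.82
ee_pos: [0.4606, -0.202, 0.1255]
eef_rot: [-0.097, 0.959, 0.035, -0.263]
wrist_force: [1.0, 0.8, -0.7]
width: 0.16
finger_force: 25.1
```

Emit:
{"op": "jog_arm", "data": {
  "commands": [0,0,0,0,0,0,0]
}}

```text
time: 42.95
ee_pos: [0.4623, -0.1963, 0.1251]
eef_rot: [-0.1, 0.959, 0.037, -0.261]
wrist_force: [0.4, 0.8, -1.4]
width: 0.157
finger_force: 25.2
```

```bash
python3 -c "
from h import *
st();d(*tp(3,.135,sh=.002));d(*tp(3,.072,sh=.002))"
```

```text
t 42.95 [ 0.4623 -0.1963  0.1251] x [-0.844 -0.211  0.494] z [-0.509  0.018 -0.861] w 0.157 ff 25.2 wf [ 0.4  0.8 -1.4] j [ 0.56  0.82 -0.5   1.56  0.4   1.41  1.7 ]
shift [-0.0007  0.0031  0.0046] turn [0.008 0.001 0.022]
shift [-0.0321  0.002   0.0592] turn [0.008 0.001 0.022]
```

Emit:
{"op": "jog_arm", "data": {
  "commands": [-0.008,0.0006,0.0147,0.008,0,0.022,0,-0.008,0.0006,0.0147,0,0,0,0,-0.008,0.0006,0.0147,0,0,0,0,-0.0075,0.0006,0.0137,0,0,0,0,0,0,0,0,0,0,0,0,0,0,0,0,0,0]
}}

```text
time: 43.7
ee_pos: [0.4591, -0.1874, 0.0603]
eef_rot: [-0.091, 0.96, 0.03, -0.262]
wrist_force: [0.8, 0.3, 0.3]
width: 0.159
finger_force: 25.2
```

```bash
python3 -c "
from h import *
st();d(*tp(3,.0640,sh=.002))"
```

```text
t 43.7 [ 0.4591 -0.1874  0.0603] x [-0.846 -0.19   0.498] z [-0.508  0.009 -0.861] w 0.159 ff 25.2 wf [0.8 0.3 0.3] j [ 0.53  0.9  -0.47  1.62  0.43  1.28  1.63]
shift [-0.0049  0.0007  0.0086] turn [-0.    -0.001  0.   ]
```

Emit:
{"op": "jog_arm", "data": {
  "commands": [-0.0007,0,0.0012,0,0,0,0,-0.0007,0.0004,0.0012,0,0,0,0,-0.0007,0.0003,0.0012,0,0,0,0,0,0,0,0,0,0,0]
}}

```text
time: 44.2
ee_pos: [0.4586, -0.1862, 0.0561]
eef_rot: [-0.091, 0.96, 0.03, -0.262]
wrist_force: [-0.2, 0.5, -0.3]
width: 0.157
finger_force: 25.2
```

Emit:
{"op": "jog_arm", "data": {
  "commands": [-0.0006,0,0.001,0,0,0,0,0,0,0,0,0,0,0]
}}

```text
time: 44.45
ee_pos: [0.4586, -0.1861, 0.0549]
eef_rot: [-0.091, 0.96, 0.03, -0.262]
wrist_force: [0.7, -0.5, -0.2]
width: 0.158
finger_force: 25.2
```

Emit:
{"op": "jog_arm", "data": {
  "commands": [-0.0006,0,0.001,0,0,0,0,0,0,0,0,0,0,0]
}}

```text
time: 44.7
ee_pos: [0.4586, -0.1859, 0.0537]
eef_rot: [-0.091, 0.96, 0.03, -0.262]
wrist_force: [-0.2, -0.5, -0.5]
width: 0.158
finger_force: 25.2
```

Emit:
{"op": "jog_arm", "data": {
  "commands": [-0.0006,0,0.001,0,0,0,0,0,0,0,0,0,0,0]
}}

```text
time: 44.95
ee_pos: [0.4586, -0.1858, 0.0525]
eef_rot: [-0.091, 0.96, 0.03, -0.262]
wrist_force: [1.2, 0.5, -0.2]
width: 0.154
finger_force: 25.2
```

Emit:
{"op": "jog_arm", "data": {
  "commands": [-0.0006,0,0.001,0,0,0,0,0,0,0,0,0,0,0]
}}

```text
time: 45.2
ee_pos: [0.4587, -0.1857, 0.0515]
eef_rot: [-0.091, 0.96, 0.03, -0.262]
wrist_force: [1.7, -0.6, 0.3]
width: 0.157
finger_force: 25.3
```

Emit:
{"op": "jog_arm", "data": {
  "commands": [-0.0006,0,0.001,0,0,0,0,0,0,0,0,0,0,0]
}}

```text
time: 45.45
ee_pos: [0.4588, -0.1857, 0.0513]
eef_rot: [-0.091, 0.96, 0.029, -0.262]
wrist_force: [-0.5, -0.3, 5.3]
width: 0.16
finger_force: 25.9
```

Contact. Release and withdraw clear.

Emit:
{"op": "jog_arm", "data": {
  "commands": [0,0,0,0,0,0,0.18,0,0,0,0,0,0,0.2,0,0,0,0,0,0,0.22,0,0,0,0,0,0,0.25,0,0,0,0,0,0,0.25]
}}

```text
time: 46.08
ee_pos: [0.4586, -0.1856, 0.0503]
eef_rot: [-0.091, 0.96, 0.03, -0.262]
wrist_force: [-0.0, 0.3, 0.5]
width: 0.243
finger_force: 0.0
```

Emit:
{"op": "jog_arm", "data": {
  "commands": [0,0,-0.008,0,0,0,0.25,0,0,-0.015,0,0,0,0.25,0,0,-0.03,0,0,0,0.25,0,0,-0.04,0,0,0,0.25,0,0,-0.05,0,0,0,0.25,0,0,-0.04,0,0,0,0.25,0,0,0,0,-0.17,0,0.25,0,0,0,0,-0.17,0,0.25,0,0,0,0,0,0,0.25]
}}

```text
time: 47.2
ee_pos: [0.5501, -0.1888, 0.2102]
eef_rot: [-0.083, 0.991, 0.043, -0.096]
wrist_force: [0.5, -0.6, -0.4]
width: 0.251
finger_force: 0.0
```

```bash
python3 -c "
from h import *
import meas
st()
c=cap('top');b,z=meas.blobs(c,(5,140,50),(20,255,255),(295,205,350,255),4,8)
for x in b: print(x,R.from_euler('z',-TA).apply(onz(c,*x[1],.045)-[TX,TY,0]).round(4))
s=cap('scene');b,z=meas.blobs(s,(5,140,50),(20,255,255),(150,170,235,250),5,8)
for x in b: print(x,proj(s,[0,0,0]) is None)
for k,y in enumerate((-.0415,.0015,.0445)):
  p=R.from_euler('z',TA).apply([0,y,.04])+[TX,TY,0];print('expected',proj(c,p),proj(s,p))
# left-alone check: top image change outside robot
import pickle
t0=pickle.load(open('top0.pkl','rb'))['pixels'].astype(int);D=(np.abs(c['pixels'].astype(int)-t0).sum(2)>90).astype(np.uint8)
k,l,stt,ce=cv2.connectedComponentsWithStats(D)
print([stt[i].tolist() for i in range(1,k) if stt[i,4]>12])"
```

```text
t 47.2 [ 0.5501 -0.1888  0.2102] x [-0.968 -0.174  0.182] z [-0.197  0.07  -0.978] w 0.251 ff 0.0 wf [ 0.5 -0.6 -0.4] j [ 0.61  0.69 -0.57  1.46  0.32  1.3   1.74]
(np.int32(178), (np.float64(332.9887640449438), np.float64(229.30337078651687)), [328, 217, 11, 25, 178]) [-0.0032 -0.0378  0.045 ]
(np.int32(146), (np.float64(318.3904109589041), np.float64(231.66438356164383)), [314, 221, 10, 23, 146]) [-0.0027  0.006   0.045 ]
(np.int32(146), (np.float64(304.3082191780822), np.float64(233.91095890410958)), [300, 223, 9, 23, 146]) [-0.0022  0.0481  0.045 ]
(np.int32(19), (np.float64(347.94736842105266), np.float64(214.21052631578948)), [346, 209, 4, 11, 19]) [ 0.0332 -0.0908  0.045 ]
(np.int32(350), (np.float64(196.79142857142858), np.float64(211.65428571428572)), [184, 199, 26, 26, 350]) False
(np.int32(185), (np.float64(180.7135135135135), np.float64(221.64864864864865)), [173, 212, 16, 21, 185]) False
expected [333.65520018 228.23697354] [180.18462193 221.89411171]
expected [319.43799492 230.69382656] [190.71138906 214.91982826]
expected [305.15072427 233.1564312 ] [200.9729994  208.12425762]
[[279, 110, 150, 274, 18340], [468, 294, 44, 34, 857], [418, 336, 94, 48, 1428], [273, 366, 8, 18, 67]]
```

```bash
python3 -c "
from h import *
import meas
s=cap('scene');u,v=proj(s,[.671,-.187,.07]).astype(int)
b,z=meas.blobs(s,(100,110,50),(125,255,255),(u-40,v-30,u+40,v+30),1)
cnt=max(cv2.findContours(z,0,2)[0],key=cv2.contourArea)
r=cv2.minAreaRect(np.array([onz(s,*p[0],.070)[:2]*1000 for p in cnt],np.float32));print(r)
if abs(r[0][0]-671)<25 and abs(r[0][1]+187)<25: print(ctrl.hand_in())"
```

```text
((674.1085205078125, -189.33236694335938), (80.23453521728516, 122.9566421508789), 0.5542998313903809)
the job is handed in; nothing more can be done
None
```

I handed the job in at about 47 s of the 72 s allowed. The lid lies knob up on the board within about 5 mm of its centre, and one golden biscuit stands in each of the tin's three pockets. I didn't check in the final images that the fourth golden biscuit, the two cocoa ones and the loose items hadn't moved. The hand-in returned no verdict.

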